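# Sweep the bench vise and clamp a pair of heat sinks

### The arm

A 7-joint arm with a two-finger parallel gripper is mounted at the origin on the work surface. World frame = base frame: x ahead of the robot, y to its left, z up, the work surface at z = 0. Lengths are in m, angles in rad, forces in N, time in s.
With the tool pointing down it reaches from about 0.4 to 0.85 m from the base axis. Payload 4.5 kg.
Tool frame: the origin (TCP) lies at the very end of the fingers, on their centre line; the grasp point (between the pads) lies 19 mm behind it (r.pinch_z is the distance from the TCP to the grasp point, in m); z points along the fingers, y is the line along which they close (so a half turn about z gives the same grasp; the last joint's range is limited). The gripper opens to 88 mm and grips with 3 to 60 N. Pads are 18 mm wide; open, the fingers measure 123 mm over their backs; the gripper's body (75 mm by 187 mm) begins 45 mm behind the grasp point.
Start: joints at [1.265, 0.689, -0.195, 1.565, 0.157, 0.902, -0.215], TCP at [0.208, -0.589, 0.239] pointing down, gripper open.
Joint ranges: [-3.01, 3.01], [-0.46, 2.08], [-1.47, 1.51], [0.13, 2.56], [-1, 4.14], [0.04, 2.09], [-2.66, 2.66]. Speed limits (rad/s): [2.57, 2.57, 3.14, 3.14, 3.14, 3.14, 3.14].

### API

Orientations are given as a unit quaternion [x, y, z, w].
In Python, from plant import r, cams gives the robot as it stands.
- The arm moves only by the shell command python3 -m pendant 'ROWS' [FORCE]. ROWS is JSON, a list of rows, each a list of 3 entries, a list of its own where there are three numbers: the closure, from -1 (fully open) to 1 (shut), then the shift along the tool's x, y, z in mm, then the turn, a rotation vector about the tool's x, y, z in degrees. A call has 1 to 8 rows; each row shifts and turns the commanded pose from where the row before left it, along the tool's axes as they then stand; what a row does not reach is not made up. A row lasts 1/8 s, in which the tool goes at most 62.5 mm and 10.7 degrees, less where a joint would pass 70% of its speed; a pose out of reach is approached as far as the arm can. A call with a gripper value outside its range is refused whole. The fingers move at their own pace and stop on an object; FORCE is the grip in N (left out, the last holds). Time passes only in rows, so rows that do not move let the fingers close. It gives the time, the measured TCP pose, the force, the opening and the grip force at its end, in the units of the state.
- r.get_state(): the state, without advancing time (a new reading comes with each control period).
- cams.snapshot(name): name is "scene" or "top" or "wrist"; returns a dict with "img" (384x512x3 uint8, red, green, blue), "camera_matrix" (3x3 intrinsics, pixels), "camera_from_world" (4x4, takes a point from world to camera coordinates); the wrist camera has in their place "tool_from_camera" (4x4, takes a point from camera to tool coordinates, whose origin is the TCP and whose axes are the flange's). Camera axes: x right, y up, looking along -z (the intrinsics and any distortion apply to the point x, -y, -z); pixel columns grow to the right and rows downward; lengths in m; the calibration is good to about 2 mm. A picture is of the moment at which its call begins: read the wrist's pose just before it. There is no depth.
- r.finish_job(): hands the job in; it is judged then, once.
The state is a dict: "clock": time; "q": joint angles; "qd": joint speeds; "joint_torque": joint torques, N m; "tool_pos": TCP position; "eef_rot": TCP orientation; "contact_force": force on the tool from outside, world axes, zero at the start; "moment": the same for the moment, N m; "opening": opening from 0.0 (shut) to 1.0 (fully open); "finger_force": force on a finger pad.
Only numpy, scipy, OpenCV 4.12 (cv2) and the standard library are available. Lean on these libraries where they do the work, as an engineer would, in place of code of your own. Each camera call takes 0.05 s, during which the arm holds its last target. There are 200 camera calls.

### The job

Take the brush and with it sweep all the offcuts off the vise bed into the scrap tray beyond the bed's edge, without touching them with the fingers. Once the bed is clear, set both heat sinks flat and side by side on the bed between the open jaws, lengthwise from jaw to jaw and wholly within the jaws' width, then turn the crank until the moving jaw pinches them firmly against the fixed jaw. Leave the brush standing on its rest pad and leave the multimeter, solder reel and adapter alone.

Things in the scene. Friction and masses are not known exactly. Their poses are not given: they have to be found in the camera images.
- vise: bench vise bolted to the bench. Origin: on the bench surface under the bed's centre; z up, x points over the bed's edge to the scrap tray, y to the fixed jaw. Dark steel fixed jaw: face at y=+85 mm, 150 mm wide along x, 35 thick, top 98 mm above the bench. Blue 64 mm square gear housing under the crank, centred at x=0, y=-205 mm, top 100 mm above the bench.
- bed (a point): centre of the bed's flat steel top, 50 mm above the bench, axes as the vise. The bed runs from x=-75 to +75 mm and between the jaws; its edges at x=-75 and x=+75 are open, without a lip.
- tray (a point): centre of the floor of the aluminium scrap tray fixed along the bed's x=+75 mm edge, axes as the vise. Inside 110 (x) x 200 (y) mm, so from x=75 to 185 mm of the vise; floor 3 mm, walls 35 mm above the bench.
- jaw: moving jaw, dark steel, 150 (x) x 35 (y) x 48 mm high, on the bed. Origin: middle of its clamping face's lower edge, axes as the vise. Turning the crank slides it towards the fixed jaw: origin at y=-95 mm of the vise when fully open, at -25 mm when closed on heat sinks lying against the fixed jaw. It stays and keeps its pressure when the crank is let go.
- crank (a joint): crank angle, rad, 0 with the jaw fully open (crank arm then along the vise's +x), growing clockwise seen from above; the jaw closes 8 mm per rad (starts between 0 and 1.2, end stop at 13.75). Some 2 to 3 N at the knob turns it, 5 to 8 N more pinches the heat sinks firmly.
- crank_knob (a point): centre of the crank's red round knob, 26 mm across, 42 mm high, upright and free to spin on its pin, 55 mm from the vertical crank axis (at x=0, y=-205 mm of the vise); 142 mm above the bench; the steel crank arm is 21 mm below it
- brush: bench brush standing on its bristles. Origin: centre of the bristle underside. Black bristle block 36 (x) x 64 (y) x 30 mm high and stiff, light wooden back 40 x 68 mm from 30 to 46 mm, upright wooden grip 26 (x) x 52 (y) mm from 46 to 94 mm. 150 g
- brush_rest: black rubber pad with a yellow border, 75 (x) x 120 (y) x 6 mm, fixed on the bench, where the brush stands. Origin: centre of its underside
- heatsink_a: finned aluminium heat sink block, one of two alike, 40 (x) x 110 (y, length) x 45 mm high, 0.2 to 0.4 kg, fins along its length. Origin: centre of its underside. It starts on the bench, fins up.
- heatsink_b: finned aluminium heat sink block, one of two alike, 40 (x) x 110 (y, length) x 45 mm high, 0.2 to 0.4 kg, fins along its length. Origin: centre of its underside. It starts on the bench, fins up.
- scrap0: silver aluminium offcut, 50 x 32 x 24 mm, 70 g, origin at its centre; lies on the vise bed at the start, or is absent
- scrap1: brass offcut, 50 x 32 x 24 mm, 70 g, origin at its centre; lies on the vise bed at the start, or is absent
- scrap2: black plastic offcut, 50 x 32 x 24 mm, 70 g, origin at its centre; lies on the vise bed at the start, or is absent
- scrap3: copper offcut, 50 x 32 x 24 mm, 70 g, origin at its centre; lies on the vise bed at the start, or is absent
- scrap4: yellow painted offcut, 50 x 32 x 24 mm, 70 g, origin at its centre; lies on the vise bed at the start, or is absent
- scrap5: blue plastic offcut, 50 x 32 x 24 mm, 70 g, origin at its centre; lies on the vise bed at the start, or is absent
- multimeter: orange hand-held multimeter, 160 x 80 x 35 mm, origin at the centre of its underside; a bystander
- solder_reel: white and steel solder reel standing on its flange, 60 mm across, 46 mm high, origin at the centre of its underside; a bystander
- adapter: black power-adapter brick, 50 x 95 x 32 mm, origin at the centre of its underside; a bystander
Not all that is in view belongs to the job. Leave any orange or yellow look-alike of the brush alone.

How it is judged:
On the way, in this order (a step that is already met when the one before it is completed fails the run):
1. the brush is over or on the vise bed (x of brush in the frame of vise between -0.12 and 0.12 m and y of brush in the frame of vise between -0.085 and 0.085 m and z of brush in the frame of vise above 0.04 m), for 0.1 s.
2. all the offcuts are in the scrap tray, with the heat sinks not yet on the bed (x of scrap0 in the frame of vise between 0.08 and 0.187 m and y of scrap0 in the frame of vise between -0.102 and 0.102 m and z of each of scrap0, scrap1, scrap2, scrap3, scrap4, scrap5 in the frame of vise below 0.09 m and (z of scrap0 in the frame of vise below 0.055 m or x of scrap0 in the frame of vise above 0.1 m) and x of scrap1 in the frame of vise between 0.08 and 0.187 m and y of scrap1 in the frame of vise between -0.102 and 0.102 m and (z of scrap1 in the frame of vise below 0.055 m or x of scrap1 in the frame of vise above 0.1 m) and x of scrap2 in the frame of vise between 0.08 and 0.187 m and y of scrap2 in the frame of vise between -0.102 and 0.102 m and (z of scrap2 in the frame of vise below 0.055 m or x of scrap2 in the frame of vise above 0.1 m) and x of scrap3 in the frame of vise between 0.08 and 0.187 m and y of scrap3 in the frame of vise between -0.102 and 0.102 m and (z of scrap3 in the frame of vise below 0.055 m or x of scrap3 in the frame of vise above 0.1 m) and x of scrap4 in the frame of vise between 0.08 and 0.187 m and y of scrap4 in the frame of vise between -0.102 and 0.102 m and (z of scrap4 in the frame of vise below 0.055 m or x of scrap4 in the frame of vise above 0.1 m) and x of scrap5 in the frame of vise between 0.08 and 0.187 m and y of scrap5 in the frame of vise between -0.102 and 0.102 m and (z of scrap5 in the frame of vise below 0.055 m or x of scrap5 in the frame of vise above 0.1 m) and height (world z) of each of heatsink_a, heatsink_b below 0.03 m), for 0.2 s.
3. both heat sinks lie on the bed between the jaws, the jaw not yet closed on them (x of heatsink_a in the frame of vise between -0.057 and 0.057 m and y of heatsink_a in the frame of vise between -0.07 and 0.06 m and z of heatsink_a in the frame of vise between 0.044 and 0.056 m and x of heatsink_b in the frame of vise between -0.057 and 0.057 m and y of heatsink_b in the frame of vise between -0.07 and 0.06 m and z of heatsink_b in the frame of vise between 0.044 and 0.056 m and y of jaw in the frame of vise below -0.04 m), for 0.2 s.
4. the jaw pinches both heat sinks against the fixed jaw (x of heatsink_a in the frame of vise between -0.057 and 0.057 m and y of heatsink_a in the frame of vise between -0.07 and 0.06 m and z of heatsink_a in the frame of vise between 0.044 and 0.056 m and x of heatsink_b in the frame of vise between -0.057 and 0.057 m and y of heatsink_b in the frame of vise between -0.07 and 0.06 m and z of heatsink_b in the frame of vise between 0.044 and 0.056 m and angle between each of heatsink_a, heatsink_b's own z axis and vertical below 0.08 rad and angle between the y axis of each of heatsink_a, heatsink_b and the y axis of vise, either way round below 0.08 rad and y of jaw in the frame of vise above -0.028 m and contact force between each of heatsink_a, heatsink_b and jaw above 2 N), for 0.2 s.
At the end, for the whole second after the job is handed in: All offcuts in the tray; both heat sinks flat on the bed, within 57 mm of the middle of the jaws' width, square within 0.08 rad; moving jaw within 3 mm of its clamped place, pressing each with over 2 N; brush upright within 30 mm of the centre of its rest; all at rest (all of step 4 and x of scrap0 in the frame of vise between 0.08 and 0.187 m and y of scrap0 in the frame of vise between -0.102 and 0.102 m and z of each of scrap0, scrap1, scrap2, scrap3, scrap4, scrap5 in the frame of vise below 0.09 m and (z of scrap0 in the frame of vise below 0.055 m or x of scrap0 in the frame of vise above 0.1 m) and x of scrap1 in the frame of vise between 0.08 and 0.187 m and y of scrap1 in the frame of vise between -0.102 and 0.102 m and (z of scrap1 in the frame of vise below 0.055 m or x of scrap1 in the frame of vise above 0.1 m) and x of scrap2 in the frame of vise between 0.08 and 0.187 m and y of scrap2 in the frame of vise between -0.102 and 0.102 m and (z of scrap2 in the frame of vise below 0.055 m or x of scrap2 in the frame of vise above 0.1 m) and x of scrap3 in the frame of vise between 0.08 and 0.187 m and y of scrap3 in the frame of vise between -0.102 and 0.102 m and (z of scrap3 in the frame of vise below 0.055 m or x of scrap3 in the frame of vise above 0.1 m) and x of scrap4 in the frame of vise between 0.08 and 0.187 m and y of scrap4 in the frame of vise between -0.102 and 0.102 m and (z of scrap4 in the frame of vise below 0.055 m or x of scrap4 in the frame of vise above 0.1 m) and x of scrap5 in the frame of vise between 0.08 and 0.187 m and y of scrap5 in the frame of vise between -0.102 and 0.102 m and (z of scrap5 in the frame of vise below 0.055 m or x of scrap5 in the frame of vise above 0.1 m) and horizontal distance between brush and brush_rest below 0.03 m and height (world z) of brush below 0.02 m and angle between brush's own z axis and vertical below 0.1 rad and linear speed of each of heatsink_a, heatsink_b, brush below 0.02 m/s); the robot touches nothing.
It fails at once if an offcut is touched by the fingers (contact force between the fingers and scrap0 above 2 N or contact force between the fingers and scrap1 above 2 N or contact force between the fingers and scrap2 above 2 N or contact force between the fingers and scrap3 above 2 N or contact force between the fingers and scrap4 above 2 N or contact force between the fingers and scrap5 above 2 N).
It fails at once if a bystander (multimeter, solder reel, adapter) is moved more than 30 mm (distance of any of multimeter, solder_reel, adapter from where it was at the start of the episode above 0.03 m).
Of scrap0, scrap1, scrap2, scrap3, scrap4, scrap5 only 3 to 5 are there at a start; the rules pass over those that are not, and their reading is None.
At some moment in a run one of scrap0, scrap1, scrap2, scrap3, scrap4, scrap5 may be knocked a few centimetres aside while the robot is not near it.
It also fails if it takes over 192 s, if anything falls off the work surface, if the arm or the gripper's body presses on something with over 40 N, if the wrist force passes 120 N, or if a joint passes its speed limit or range.

## Working session

There is one attempt and no reset: what is moved stays moved. The work goes in short steps, Python scripts to look and compute and a shell command to move; the robot and the scene stay as the last step left them, time stands still between calls to the robot, and variables do not carry over. Pictures are saved under pics/ and viewed, at most 14 in all, crops included, and the job is handed in when it is done.

```bash
ls; mkdir -p pics
cat > h.py <<'E'
import numpy as np, cv2
from plant import r, cams
from scipy.spatial.transform import Rotation as R
def snap(n,f=None):
    s=cams.snapshot(n)
    if f: cv2.imwrite('pics/'+f,s['img'][:,:,::-1])
    return s
def ray(s,u,v,z,T=None):
    K=np.array(s['camera_matrix']); 
    d=np.array([(u-K[0,2])/K[0,0],-(v-K[1,2])/K[1,1],-1.])
    if T is None: T=np.linalg.inv(np.array(s['camera_from_world']))
    o=T[:3,3]; d=T[:3,:3]@d
    return o+d*(z-o[2])/d[2]
def wristT(s,st):
    W=np.eye(4); W[:3,:3]=R.from_quat(st['eef_rot']).as_matrix(); W[:3,3]=st['tool_pos']
    return W@np.array(s['tool_from_camera'])
E
python3 - <<'E'
from h import *
s=snap('scene','scene0.png'); t=snap('top','top0.png')
print({k:v for k,v in s.items() if k!='img'}); print({k:v for k,v in t.items() if k!='img'})
print(r.get_state(), r.pinch_z)
E
```

```text
pics
{'camera_matrix': array([[364.56560219,   0.        , 255.16891017],
       [  0.        , 364.56560219, 188.54187391],
       [  0.        ,   0.        ,   1.        ]]), 'camera_from_world': array([[ 6.76149840e-01,  7.36763855e-01, -6.44220306e-04,
        -4.09492379e-01],
       [-5.73723912e-01,  5.27071473e-01,  6.26926260e-01,
         2.07304162e-01],
       [ 4.62236158e-01, -4.23526486e-01,  7.79078333e-01,
        -1.34976500e+00],
       [ 0.00000000e+00,  0.00000000e+00,  0.00000000e+00,
         1.00000000e+00]])}
{'camera_matrix': array([[497.51406365,   0.        , 255.0930066 ],
       [  0.        , 497.51406365, 186.78842685],
       [  0.        ,   0.        ,   1.        ]]), 'camera_from_world': array([[-0.02566438, -0.99954674,  0.01573691,  0.05744599],
       [ 0.99150562, -0.02344373,  0.12793354, -0.55170677],
       [-0.12750662,  0.01888657,  0.99165788, -1.48278555],
       [ 0.        ,  0.        ,  0.        ,  1.        ]])}
{'clock': 0.1, 'q': array([ 1.26478223,  0.68992501, -0.19455825,  1.56621149,  0.15732132,
        0.90248521, -0.21513618]), 'qd': array([ 4.86883944e-04, -3.78210072e-03,  4.06336667e-05, -2.78714093e-03,
        1.41007010e-03,  3.82609764e-04,  3.89070428e-04]), 'joint_torque': array([-4.12919311e-03, -5.28508186e+01, -1.27130728e+00, -1.53838974e+01,
       -5.24882425e-02,  2.02237708e-03,  6.14128157e-05]), 'tool_pos': array([ 0.20811126, -0.58874889,  0.23798326]), 'eef_rot': array([ 9.85593454e-01,  1.69129764e-01, -1.90025636e-04, -7.94379007e-04]), 'contact_force': array([0.59554521, 0.95463768, 1.14088461]), 'moment': array([-0.06473272,  0.0393794 ,  0.03516492]), 'finger_force': 0.0, 'opening': 0.9990918931586698} 0.0187
```

View pics/top0.png

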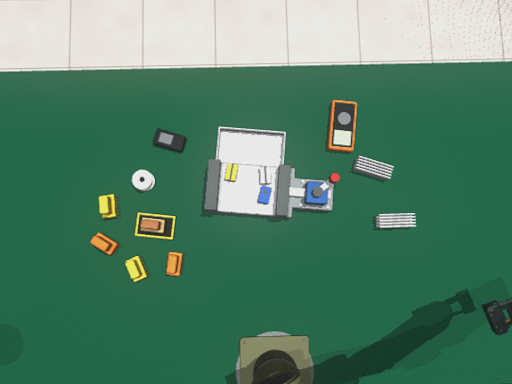

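View pics/scene0.png

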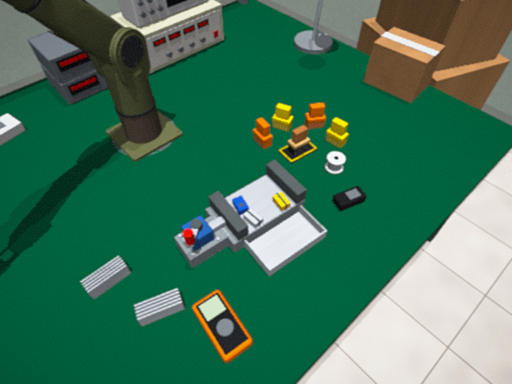

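Top view: fixed jaw at (213,187), moving jaw at (285,190), tray above the bed, yellow, blue and silver offcuts on the bed. Brush on its pad at (153,225), knob at (335,178), heat sinks at (374,168) and (396,221).

Run:
```python
from h import *
t=snap('top'); s=snap('scene')
a=cv2.resize(t['img'][120:245,90:350],None,fx=3,fy=3,interpolation=cv2.INTER_CUBIC)
b=cv2.resize(s['img'][90:290,150:360],(525,500)) [ :, :]
cv2.imwrite('pics/crop.png',a[:,:,::-1])
hsv=cv2.cvtColor(t['img'],cv2.COLOR_RGB2HSV)
def P(n,pts,z): 
    for p in pts: print(n,np.round(ray(t,*p,z),4))
P('fixedjaw',[(213,187)],.098);P('movjaw',[(285,190)],.098)
def comp(lo,hi,z,n,box=(90,430,100,290),amin=20):
    m=cv2.inRange(hsv,lo,hi); q=np.zeros_like(m); q[box[2]:box[3],box[0]:box[1]]=m[box[2]:box[3],box[0]:box[1]]
    c,_=cv2.findContours(q,cv2.RETR_EXTERNAL,cv2.CHAIN_APPROX_NONE)
    for k in c:
        if cv2.contourArea(k)>amin:
            rc=cv2.minAreaRect(k); pts=cv2.boxPoints(rc)
            W=np.array([ray(t,*p,z)[:2] for p in pts])
            e1=W[1]-W[0];e2=W[2]-W[1]
            l=e1 if np.hypot(*e1)>np.hypot(*e2) else e2
            print(n,np.round(rc[0],1),'ctr',np.round(W.mean(0),3),'sz',np.round([np.hypot(*e1),np.hypot(*e2)],3),'yaw_long',round(np.degrees(np.arctan2(l[1],l[0]))%180,1))
comp((0,150,120),(5,255,255),.142,'red')
comp((105,150,80),(125,255,255),.09,'blue')
comp((24,150,120),(35,255,255),.05,'yellow')
comp((10,60,80),(16,200,255),.094,'wood')
comp((0,0,90),(180,60,255),.045,'grey')
comp((6,180,150),(14,255,255),.035,'orange')
```

```text
fixedjaw [0.5471 0.1679 0.098 ]
movjaw [ 0.5333 -0.0421  0.098 ]
red [334.5 177. ] ctr [ 0.562 -0.181] sz [0.023 0.022] yaw_long 133.3
blue [264.4 194.6] ctr [0.522 0.018] sz [0.046 0.027] yaw_long 164.5
blue [316.7 192.3] ctr [ 0.525 -0.136] sz [0.06  0.059] yaw_long 173.4
yellow [135.3 268.8] ctr [0.316 0.403] sz [0.043 0.068] yaw_long 22.5
yellow [154.8 225.4] ctr [0.442 0.346] sz [0.068 0.115] yaw_long 82.2
yellow [106.7 205.8] ctr [0.504 0.489] sz [0.046 0.069] yaw_long 5.3
wood [173.8 263.7] ctr [0.329 0.284] sz [0.066 0.041] yaw_long 171.6
wood [104.  243.1] ctr [0.392 0.483] sz [0.041 0.076] yaw_long 58.2
wood [149.1 224.3] ctr [0.443 0.354] sz [0.026 0.053] yaw_long 82.9
wood [342.1 125.4] ctr [ 0.724 -0.22 ] sz [0.156 0.078] yaw_long 172.8
grey [395.5 220. ] ctr [ 0.441 -0.377] sz [0.118 0.042] yaw_long 88.6
grey [143. 180.] ctr [0.58  0.382] sz [0.066 0.061] yaw_long 88.7
grey [373.3 166.7] ctr [ 0.605 -0.319] sz [0.044 0.118] yaw_long 71.0
grey [165.2 138.1] ctr [0.709 0.315] sz [0.032 0.043] yaw_long 72.5
grey [341.8 137.2] ctr [ 0.699 -0.227] sz [0.049 0.055] yaw_long 82.9
grey [270.6 172.9] ctr [ 0.595 -0.004] sz [0.263 0.393] yaw_long 84.1
grey [343.5 118. ] ctr [ 0.76  -0.235] sz [0.04  0.038] yaw_long 88.8
orange [174.2 264.7] ctr [0.324 0.291] sz [0.057 0.038] yaw_long 173.0
orange [103.2 243.8] ctr [0.392 0.503] sz [0.035 0.072] yaw_long 60.7
```

View pics/crop.png

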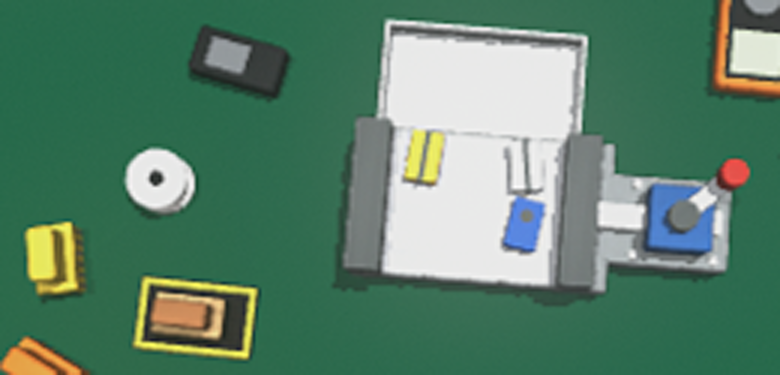

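Run:
```python
from h import *
t=snap('top')
c=lambda u,v:(u/3+90-.33,v/3+120-.33)
L=[((392,119),.098,(75,85)),((357,119),.098,(75,120)),((383,272),.098,(-75,85)),((345,270),.098,(-75,120)),((386,20),.035,(188,103)),((587,37),.035,(188,-103)),((681,218),.1,(0,-205))]
A=np.array([ray(t,*c(*p),z)[:2] for p,z,_ in L]);B=np.array([b for *_,b in L])/1e3
ac,bc=A.mean(0),B.mean(0)
H=(B-bc).T@(A-ac);th=np.arctan2(H[0,1]-H[1,0],H[0,0]+H[1,1])
M=np.array([[np.cos(th),-np.sin(th)],[np.sin(th),np.cos(th)]]);o=ac-M@bc
print('vise',o,np.degrees(th)); print(np.round((A-(B@M.T+o))*1e3,1))
V=lambda p:np.round(M.T@(np.array(p[:2])-o)*1e3)
np.savez('v.npz',o=o,th=th)
for n,p,z in [('yellow',(424,157),.074),('silver',(524,166),.074),('blue',(524,224),.074),('mj face top',(570,210),.098),('pad',(196,318),.006),('knob',(734,172),.163),('brushtop',(178,312),.094),('adapter',(240,60),.03),('reel',(160,180),.046)]:
    w=ray(t,*c(*p),z); print(n,np.round(w,3),V(w))
```

```text
vise [0.54487202 0.06716998] -5.525501738816003
[[ 0.9  0.6]
 [-1.7 -0. ]
 [ 0.2 -2.7]
 [-0.4 -0.8]
 [ 2.3  1.2]
 [-0.3 -0.8]
 [-1.1  2.6]]
yellow [0.594 0.115 0.074] [44. 53.]
silver [0.583 0.016 0.074] [ 43. -47.]
blue [0.525 0.018 0.074] [-15. -51.]
mj face top [ 0.535 -0.027  0.098] [ -1. -94.]
pad [0.444 0.353 0.006] [-128.  275.]
knob [ 0.559 -0.177  0.163] [  37. -241.]
brushtop [0.445 0.355 0.094] [-127.  277.]
adapter [0.707 0.304 0.03 ] [138. 251.]
reel [0.581 0.382 0.046] [  6. 317.]
```

```bash
cat >> h.py <<'E'
def go(x,y,z,yaw):
    """yaw (deg) of tool x; prints turn about tool z, then shift in target tool axes"""
    st=r.get_state(); m=R.from_quat(st['eef_rot']).as_matrix()
    y0=np.degrees(np.arctan2(m[1,0],m[0,0])); dy=(yaw-y0+180)%360-180
    a=np.radians(yaw); d=np.array([x,y,z])-st['tool_pos']
    print('clk %.2f'%st['clock'],'turn',round(-dy,1),'shift',np.round(1e3*np.array([d[0]*np.cos(a)+d[1]*np.sin(a),d[0]*np.sin(a)-d[1]*np.cos(a),-d[2]]),1),'tilt',np.round(m[2],3),'q7 %.2f'%st['q'][6])
def vgo(x,y,z,yaw=90):
    v=np.load('v.npz');o,th=v['o'],float(v['th']);x,y=x/1e3,y/1e3
    go(o[0]+x*np.cos(th)-y*np.sin(th),o[1]+x*np.sin(th)+y*np.cos(th),z,yaw+np.degrees(th))
E
python3 -m pendant '[[-1,[0,0,0],[0,0,-10.5]],[-1,[0,0,0],[0,0,-10.5]],[-1,[0,0,0],[0,0,-10.5]],[-1,[0,0,0],[0,0,-10.5]],[-1,[0,0,0],[0,0,-10.5]],[-1,[0,0,0],[0,0,-10.5]]]'
python3 -c "
from h import *
go(.5,-.1,.24,82.9); go(.444,.354,.24,82.9)"
```

```text
clock: 1.0
tool_pos: [0.2081, -0.5892, 0.2386]
eef_rot: [0.75, 0.661, -0.0, -0.0]
contact_force: [0.8, 1.0, 0.1]
opening: 0.997
finger_force: 0.0
clk 1.00 turn -0.1 shift [521.6 229.1  -1.4] tilt [ 0. -0. -1.] q7 0.67
clk 1.00 turn -0.1 shift [965.2 117.5  -1.4] tilt [ 0. -0. -1.] q7 0.67
```

```bash
python3 -m pendant '[[-1,[52,23,0],[0,0,0]],[-1,[52,23,0],[0,0,0]],[-1,[52,23,0],[0,0,0]],[-1,[52,23,0],[0,0,0]],[-1,[52,23,0],[0,0,0]],[-1,[52,23,0],[0,0,0]],[-1,[52,23,0],[0,0,0]],[-1,[52,23,0],[0,0,0]]]'
python3 -m pendant '[[-1,[52,23,0],[0,0,0]],[-1,[52,23,0],[0,0,0]],[-1,[55,-14,0],[0,0,0]],[-1,[55,-14,0],[0,0,0]],[-1,[55,-14,0],[0,0,0]],[-1,[55,-14,0],[0,0,0]],[-1,[55,-14,0],[0,0,0]],[-1,[55,-14,0],[0,0,0]]]'
python3 -c "
from h import *
go(.444,.354,.24,82.9)"
```

```text
clock: 2.0
tool_pos: [0.4461, -0.1995, 0.2389]
eef_rot: [0.752, 0.659, 0.0, 0.0]
contact_force: [1.5, -0.2, -0.3]
opening: 0.998
finger_force: 0.0
clock: 3.0
tool_pos: [0.4642, 0.2359, 0.2387]
eef_rot: [0.752, 0.659, 0.0, 0.0]
contact_force: [0.9, 0.5, 0.2]
opening: 0.996
finger_force: 0.0
clk 3.00 turn -0.4 shift [114.7 -34.7  -1.3] tilt [-0.  0. -1.] q7 -1.03
```

```bash
python3 -m pendant '[[-1,[55,-15,0],[0,0,0]],[-1,[55,-15,0],[0,0,0]],[-1,[0,0,0],[0,0,0]],[-1,[0,0,0],[0,0,0]]]'
python3 - <<'E'
from h import *
go(.444,.354,.24,82.9)
st=r.get_state(); s=snap('wrist','w1.png'); T=wristT(s,st)
hsv=cv2.cvtColor(s['img'],cv2.COLOR_RGB2HSV)
print(T[:3,3])
K=s['camera_matrix']; 
p=np.linalg.inv(T)@np.array([.443,.354,.094,1]); print('expect px',K[0,0]*p[0]/-p[2]+K[0,2],K[1,1]*-p[1]/-p[2]+K[1,2])
E
```

```text
clock: 3.5
tool_pos: [0.4492, 0.3464, 0.2383]
eef_rot: [0.752, 0.659, -0.001, 0.001]
contact_force: [-0.0, -0.1, 0.7]
opening: 0.999
finger_force: 0.0
clk 3.50 turn -0.4 shift [ 6.9 -6.1 -1.7] tilt [-0.002  0.    -1.   ] q7 -1.18
[0.4596709  0.42177547 0.38425068]
expect px 237.95258406613956 165.83606665669055
```

View pics/w1.png

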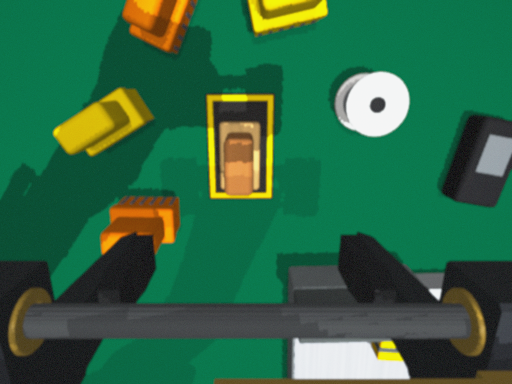

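Run:
```python
from h import *
st=r.get_state(); s=snap('wrist'); T=wristT(s,st);K=s['camera_matrix'];I=np.linalg.inv(T)
def pj(p): p=I@np.array([*p,1]); return np.round([K[0,0]*p[0]/-p[2]+K[0,2],K[1,1]*p[1]/p[2]+K[1,2]],1)
a=np.radians(-7);c=np.array([.444,.354])
for z,hx,hy in [(.1,.013,.026),(.052,.02,.034),(.006,.0375,.06)]:
  print(z,*[pj([c[0]+sx*hx*np.cos(a)-sy*hy*np.sin(a),c[1]+sx*hx*np.sin(a)+sy*hy*np.cos(a),z]) for sx,sy in [(1,1),(1,-1),(-1,-1),(-1,1)]])
```

```text
0.1 [253.2 135.9] [253.5 194.9] [224.1 195.2] [222.2 136.3]
0.052 [259.5 120.2] [259.5 187.5] [220.5 187.9] [218.1 120.6]
0.006 [274.3  90.9] [272.9 196.9] [209.3 197.6] [204.3  91.7]
```

```bash
python3 -m pendant '[[-1,[6,-6,58],[0,0,0]],[-1,[0,0,58],[0,0,0]],[-1,[0,0,40],[0,0,0]],[-1,[0,0,18],[0,0,0]],[-1,[0,0,0],[0,0,0]],[0.6,[0,0,0],[0,0,0]],[1,[0,0,0],[0,0,0]],[1,[0,0,0],[0,0,0]]]' 25
python3 -m pendant '[[1,[0,0,0],[0,0,0]],[1,[0,0,0],[0,0,0]],[1,[0,0,-50],[0,0,0]],[1,[0,0,-50],[0,0,0]],[1,[0,0,0],[0,0,0]]]'
python3 -c "
from h import *
vgo(-110,-53,.17)"
```

```text
clock: 4.6
tool_pos: [0.4445, 0.3544, 0.0657]
eef_rot: [0.752, 0.659, 0.001, 0.0]
contact_force: [-0.5, 0.5, 0.6]
opening: 0.685
finger_force: 0.0
clock: 5.22
tool_pos: [0.4457, 0.356, 0.1683]
eef_rot: [0.752, 0.659, 0.004, -0.0]
contact_force: [-0.3, 0.1, -0.7]
opening: 0.119
finger_force: 0.0
clk 5.22 turn -2.0 shift [-330.9   16.5   -1.7] tilt [ 0.006  0.005 -1.   ] q7 -1.26
```

```bash
python3 - <<'E'
from h import *
st=r.get_state(); s=snap('wrist','w2.png'); T=wristT(s,st)
print(st['opening'])
E
python3 -m pendant '[[-1,[0,0,0],[0,0,0]],[-1,[0,0,0],[0,0,0]],[-1,[0,0,0],[0,0,0]],[-1,[0,0,0],[0,0,0]],[-1,[0,0,0],[0,0,0]],[-1,[0,0,0],[0,0,0]],[-1,[0,0,0],[0,0,0]],[-1,[0,0,0],[0,0,0]]]'
```

```text
0.11937931745412284
clock: 6.28
tool_pos: [0.444, 0.354, 0.1647]
eef_rot: [0.752, 0.659, 0.0, 0.0]
contact_force: [-0.0, -0.3, -0.7]
opening: 0.955
finger_force: 0.0
```

View pics/w2.png

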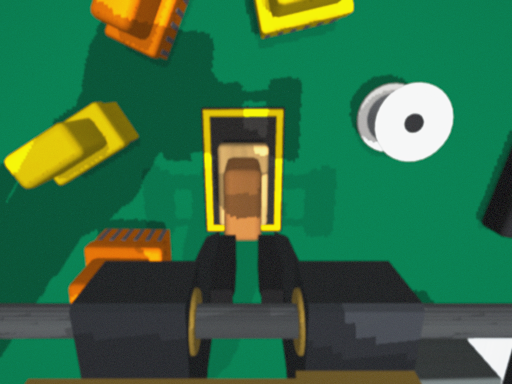

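The brush still stands undisturbed on its pad at (243,190); I lifted before the fingers had closed. I'll retry with enough closing time.

```bash
python3 -m pendant '[[-1,[0,0,50],[0,0,0]],[-1,[0,0,38],[0,0,0]],[-1,[0,0,12],[0,0,0]],[-0.2,[0,0,0],[0,0,0]],[1,[0,0,0],[0,0,0]],[1,[0,0,0],[0,0,0]],[1,[0,0,0],[0,0,0]],[1,[0,0,0],[0,0,0]]]' 30
python3 -m pendant '[[1,[0,0,0],[0,0,0]],[1,[0,0,0],[0,0,0]],[1,[0,0,0],[0,0,0]],[1,[0,0,0],[0,0,0]],[1,[0,0,0],[0,0,0]],[1,[0,0,0],[0,0,0]]]'
```

```text
clock: 7.28
tool_pos: [0.4442, 0.3541, 0.0651]
eef_rot: [0.752, 0.659, 0.0, 0.0]
contact_force: [0.4, 0.8, -0.5]
opening: 0.456
finger_force: 0.0
clock: 8.02
tool_pos: [0.444, 0.354, 0.0647]
eef_rot: [0.752, 0.659, -0.0, 0.0]
contact_force: [-0.0, -0.5, 1.0]
opening: 0.294
finger_force: 29.9
```

```bash
python3 -m pendant '[[1,[0,0,-55],[0,0,0]],[1,[0,0,-57],[0,0,-2]],[1,[0,0,0],[0,0,0]]]'
python3 -c "
from h import *
vgo(-100,-49,.17)"
```

```text
clock: 8.4
tool_pos: [0.446, 0.3561, 0.1806]
eef_rot: [0.741, 0.672, 0.004, -0.0]
contact_force: [0.5, 0.5, -1.7]
opening: 0.295
finger_force: 29.9
clk 8.40 turn -0.0 shift [-327.1   26.2   10.6] tilt [ 0.007  0.006 -1.   ] q7 -1.23
```

```bash
python3 -m pendant '[[1,[-54,4,0],[0,0,0]],[1,[-54,4,0],[0,0,0]],[1,[-54,4,0],[0,0,0]],[1,[-54,4,0],[0,0,0]],[1,[-54,4,0],[0,0,0]],[1,[-54,5,0],[0,0,0]],[1,[0,0,0],[0,0,0]],[1,[0,0,0],[0,0,0]]]'
python3 - <<'E'
from h import *
vgo(-95,-49,.109)
t=snap('top')
cv2.imwrite('pics/c2.png',cv2.resize(t['img'][120:245,150:350],None,fx=3,fy=3,interpolation=cv2.INTER_CUBIC)[:,:,::-1])
E
```

```text
clock: 9.4
tool_pos: [0.4374, 0.0293, 0.1761]
eef_rot: [0.741, 0.672, -0.0, -0.001]
contact_force: [0.5, -0.4, -1.5]
opening: 0.285
finger_force: 29.9
clk 9.40 turn -0.0 shift [-1.   8.4 67.1] tilt [ 0.001 -0.001 -1.   ] q7 -0.82
```

View pics/c2.png

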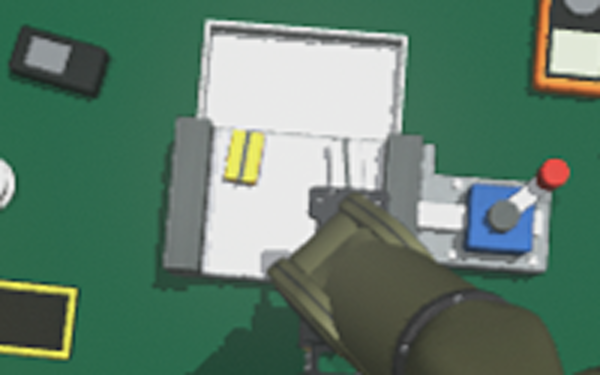

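```bash
python3 -m pendant '[[1,[0,0,40],[0,0,0]],[1,[0,0,26],[0,0,0]],[1,[0,0,0],[0,0,0]],[1,[0,0,0],[0,0,0]],[1,[0,16,0],[0,0,0]],[1,[0,16,0],[0,0,0]],[1,[0,16,0],[0,0,0]],[1,[0,16,0],[0,0,0]]]'
python3 -m pendant '[[1,[0,16,0],[0,0,0]],[1,[0,16,0],[0,0,0]],[1,[0,16,0],[0,0,0]],[1,[0,16,0],[0,0,0]],[1,[0,16,0],[0,0,0]],[1,[0,16,0],[0,0,0]],[1,[0,16,0],[0,0,0]],[1,[0,12,0],[0,0,0]]]'
python3 - <<'E'
from h import *
vgo(95,-49,.109)
E
```

```text
clock: 10.45
tool_pos: [0.5018, 0.023, 0.112]
eef_rot: [0.74, 0.672, 0.0, 0.0]
contact_force: [-1.2, -0.1, -1.7]
opening: 0.292
finger_force: 29.9
clock: 11.45
tool_pos: [0.6256, 0.011, 0.1123]
eef_rot: [0.741, 0.672, 0.001, 0.0]
contact_force: [-0.6, 0.0, -0.0]
opening: 0.293
finger_force: 29.9
clk 11.45 turn -0.0 shift [-0.9  9.2  3.3] tilt [ 0.001  0.001 -1.   ] q7 -0.65
```

```bash
python3 -m pendant '[[1,[0,12,0],[0,0,0]],[1,[0,0,0],[0,0,0]],[1,[0,0,-55],[0,0,0]],[1,[0,-50,0],[0,0,0]],[1,[0,-50,0],[0,0,0]],[1,[0,-50,0],[0,0,0]],[1,[0,-48,0],[0,0,0]],[1,[0,0,0],[0,0,0]]]'
python3 - <<'E'
from h import *
vgo(-100,49,.108)
t=snap('top')
cv2.imwrite('pics/c3.png',cv2.resize(t['img'][120:245,150:350],None,fx=3,fy=3,interpolation=cv2.INTER_CUBIC)[:,:,::-1])
E
```

```text
clock: 12.45
tool_pos: [0.4353, 0.0286, 0.167]
eef_rot: [0.739, 0.673, -0.002, -0.0]
contact_force: [0.4, 0.1, -2.0]
opening: 0.294
finger_force: 29.9
clk 12.45 turn 0.2 shift [97.9  5.3 59. ] tilt [-0.002 -0.003 -1.   ] q7 -0.86
```

View pics/c3.png

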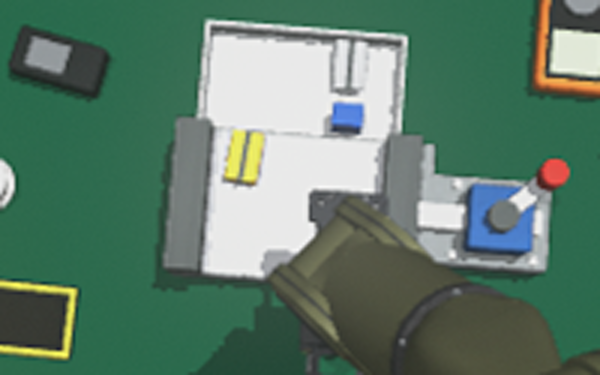

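Silver (348,65) and blue (347,118) are now in the tray. Yellow (244,157) remains; second stroke near the fixed jaw.

```bash
python3 -m pendant '[[1,[49,0,0],[0,0,0]],[1,[49,0,0],[0,0,0]],[1,[0,0,0],[0,0,0]],[1,[0,0,40],[0,0,0]],[1,[0,0,19],[0,0,0]],[1,[0,0,0],[0,0,0]],[1,[0,20,0],[0,0,0]],[1,[0,20,0],[0,0,0]]]'
python3 -m pendant '[[1,[0,20,0],[0,0,0]],[1,[0,20,0],[0,0,0]],[1,[0,18,0],[0,0,0]],[1,[0,16,0],[0,0,0]],[1,[0,16,0],[0,0,0]],[1,[0,16,0],[0,0,0]],[1,[0,16,0],[0,0,0]],[1,[0,16,0],[0,0,0]]]'
python3 -m pendant '[[1,[0,16,0],[0,0,0]],[1,[0,0,0],[0,0,0]],[1,[0,0,-55],[0,0,0]],[1,[0,-50,0],[0,0,0]],[1,[0,-50,0],[0,0,0]],[1,[0,-50,0],[0,0,0]],[1,[0,-48,0],[0,0,0]],[1,[0,0,0],[0,0,0]]]'
python3 - <<'E'
from h import *
go(.444,.354,.17,82.9)
t=snap('top')
cv2.imwrite('pics/c4.png',cv2.resize(t['img'][120:245,150:350],None,fx=3,fy=3,interpolation=cv2.INTER_CUBIC)[:,:,::-1])
E
```

```text
clock: 13.5
tool_pos: [0.4788, 0.1223, 0.1076]
eef_rot: [0.739, 0.673, -0.008, -0.004]
contact_force: [-24.9, 3.5, 29.8]
opening: 0.361
finger_force: 37.0
clock: 14.5
tool_pos: [0.628, 0.1085, 0.1087]
eef_rot: [0.741, 0.672, 0.001, 0.0]
contact_force: [-0.6, -0.3, 0.9]
opening: 0.003
finger_force: 0.0
clock: 15.5
tool_pos: [0.4407, 0.1264, 0.1627]
eef_rot: [0.739, 0.674, -0.002, -0.0]
contact_force: [1.1, -0.4, 0.2]
opening: 0.006
finger_force: 0.0
clk 15.50 turn 1.8 shift [226.3 -24.8  -7.3] tilt [-0.002 -0.003 -1.   ] q7 -1.04
```

View pics/c4.png

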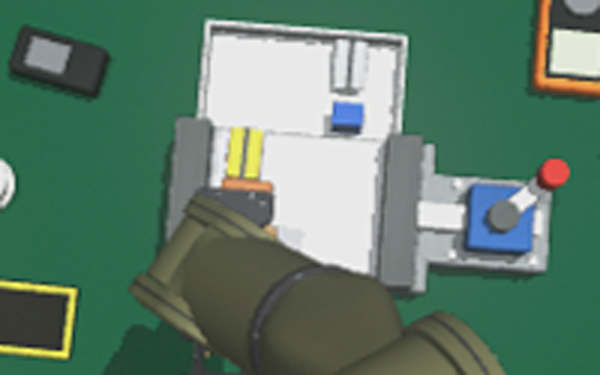

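The brush snagged on the bed's edge and was pulled out of the fingers; it is on the bed near (250,205). I'll clear the arm and look.

```bash
python3 -m pendant '[[-1,[0,0,-60],[0,0,0]],[-1,[-40,0,-40],[0,0,0]],[-1,[-60,0,0],[0,0,0]],[-1,[-60,0,0],[0,0,0]],[-1,[-60,0,0],[0,0,0]],[-1,[-60,0,0],[0,0,0]],[-1,[0,0,0],[0,0,0]],[-1,[0,0,0],[0,0,0]]]'
python3 - <<'E'
from h import *
t=snap('top');s=snap('scene')
a=cv2.resize(t['img'][140:230,190:310],(533,400),interpolation=cv2.INTER_CUBIC)
b=cv2.resize(s['img'][155:275,220:340],(400,400),interpolation=cv2.INTER_CUBIC)
cv2.imwrite('pics/c5.png',cv2.resize(np.hstack([a,b]),(793,340))[:,:,::-1])
np.savez('b.npz',t=t['img'],s=s['img'])
E
```

```text
clock: 16.55
tool_pos: [0.419, -0.1519, 0.2622]
eef_rot: [0.741, 0.672, 0.001, 0.0]
contact_force: [-0.9, 0.1, -0.2]
opening: 0.887
finger_force: 0.0
```

View pics/c5.png

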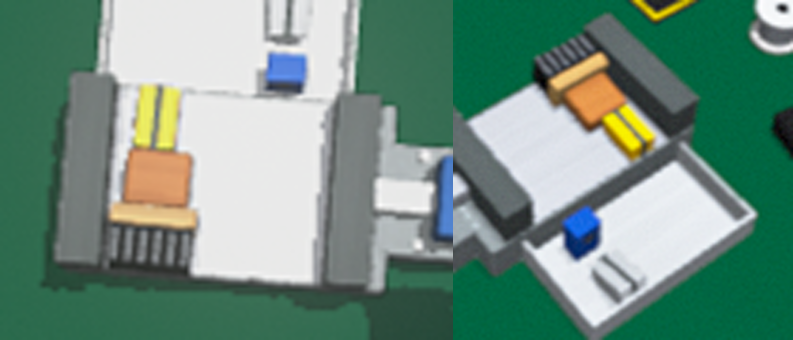

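Run:
```python
from h import *
t=snap('top'); v=np.load('v.npz');o,th=v['o'],float(v['th']);M=np.array([[np.cos(th),-np.sin(th)],[np.sin(th),np.cos(th)]])
for n,p,z in [('grip',(128,152),.083),('grip',(190,152),.083),('grip',(190,205),.083),('grip',(125,205),.083),('back',(110,206),.09),('back',(197,211),.09),('brst',(112,270),.086),('brst',(187,272),.086),('yel',(178,90),.074),('yel',(138,148),.074),('yel',(176,150),.074),('yel',(142,87),.074),('jawface',(112,160),.098),('blue',(287,70),.05)]:
    w=ray(t,p[0]/3.777+189.6,p[1]/3.777+139.6,z); print(n,np.round(M.T@(w[:2]-o)*1e3))
vgo(-115,45,.16)
```

```text
grip [18. 72.]
grip [21. 24.]
grip [-20.  21.]
grip [-24.  72.]
back [-26.  83.]
back [-25.  15.]
brst [-75.  77.]
brst [-73.  19.]
yel [71. 38.]
yel [23. 65.]
yel [24. 35.]
yel [72. 66.]
jawface [ 9. 83.]
blue [ 98. -48.]
clk 16.70 turn 0.2 shift [273.6 -10.6 102.1] tilt [ 0.001  0.001 -1.   ] q7 -0.29
```

```bash
python3 -m pendant '[[1,[55,-2,0],[0,0,0]],[1,[55,-2,0],[0,0,0]],[1,[55,-2,0],[0,0,0]],[1,[55,-2,0],[0,0,0]],[1,[55,-2,0],[0,0,0]],[1,[0,0,50],[0,0,0]],[1,[0,0,50],[0,0,0]],[1,[0,0,50],[0,0,0]]]'
python3 -m pendant '[[1,[0,0,48],[0,0,0]],[1,[0,0,0],[0,0,0]],[1,[0,0,0],[0,0,0]]]'
python3 -c "
from h import *
vgo(-8,47,.062)"
```

```text
clock: 17.7
tool_pos: [0.4346, 0.1248, 0.1106]
eef_rot: [0.739, 0.673, 0.001, -0.0]
contact_force: [0.1, -0.6, -0.3]
opening: 0.113
finger_force: 0.0
clock: 18.08
tool_pos: [0.435, 0.124, 0.0649]
eef_rot: [0.74, 0.673, 0.001, 0.0]
contact_force: [0.5, 0.4, -0.0]
opening: 0.002
finger_force: 0.0
clk 18.07 turn 0.1 shift [  1.  106.8   2.9] tilt [ 0.001  0.001 -1.   ] q7 -1.25
```

```bash
python3 -m pendant '[[1,[0,14,0],[0,0,0]],[1,[0,14,0],[0,0,0]],[1,[0,14,0],[0,0,0]],[1,[0,14,0],[0,0,0]],[1,[0,14,0],[0,0,0]],[1,[0,14,0],[0,0,0]],[1,[0,14,0],[0,0,0]],[1,[0,9,0],[0,0,0]]]'
python3 -m pendant '[[1,[0,0,0],[0,0,0]],[1,[0,-20,0],[0,0,0]],[1,[0,0,-60],[0,0,0]],[-1,[-40,0,-60],[0,0,0]],[-1,[-60,-10,0],[0,0,0]],[-1,[-60,-20,0],[0,0,0]],[-1,[-60,-20,0],[0,0,0]],[-1,[-60,-20,0],[0,0,0]]]'
python3 - <<'E'
from h import *
t=snap('top');s=snap('scene')
a=cv2.resize(t['img'][140:230,190:310],(533,400),interpolation=cv2.INTER_CUBIC)
b=cv2.resize(s['img'][155:275,220:340],(400,400),interpolation=cv2.INTER_CUBIC)
cv2.imwrite('pics/c6.png',cv2.resize(np.hstack([a,b]),(793,340))[:,:,::-1])
E
```

```text
clock: 19.08
tool_pos: [0.5423, 0.1126, 0.0663]
eef_rot: [0.741, 0.672, 0.002, 0.0]
contact_force: [-1.9, -0.3, 1.0]
opening: 0.006
finger_force: 0.9
clock: 20.08
tool_pos: [0.4251, -0.1517, 0.1764]
eef_rot: [0.74, 0.672, 0.0, 0.001]
contact_force: [1.1, -1.8, 0.1]
opening: 0.543
finger_force: 0.0
```

View pics/c6.png

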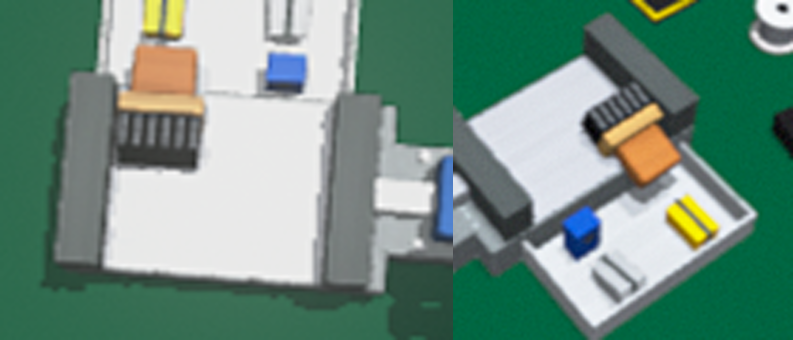

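The bed is clear of offcuts: yellow (165,15), silver and blue all lie in the tray; brush lies with its grip out over the tray at (165,70).

Run:
```python
from h import *
t=snap('top'); v=np.load('v.npz');o,th=v['o'],float(v['th']);M=np.array([[np.cos(th),-np.sin(th)],[np.sin(th),np.cos(th)]])
for n,p,z in [('grip',(137,48),.083),('grip',(196,49),.083),('grip',(196,95),.083),('back',(118,95),.09),('back',(204,98),.09),('brst',(117,160),.086),('brst',(195,168),.086)]:
    w=ray(t,p[0]/3.777+189.6,p[1]/3.777+139.6,z); print(n,np.round(M.T@(w[:2]-o)*1e3))
vgo(96,43,.16,0);vgo(96,43,.16,180); print(r.get_state()['q'])
```

```text
grip [101.  72.]
grip [104.  26.]
grip [67. 23.]
back [61. 83.]
back [64. 16.]
brst [11. 80.]
brst [ 9. 19.]
clk 20.23 turn 89.5 shift [ 195.5 -274.8   15.9] tilt [-0.002 -0.001 -1.   ] q7 -0.53
clk 20.23 turn -90.5 shift [-195.5  274.8   15.9] tilt [-0.002 -0.001 -1.   ] q7 -0.53
[ 0.60069105  0.62613079 -0.55841885  2.1273251   0.63290745  0.55722129
 -0.52962132]
```

```bash
python3 -m pendant '[[-1,[0,0,-40],[0,0,-10]],[-1,[0,0,0],[0,0,-10]],[-1,[0,0,0],[0,0,-10]],[-1,[0,0,0],[0,0,-10]],[-1,[0,0,0],[0,0,-10]],[-1,[0,0,0],[0,0,-10]],[-1,[0,0,0],[0,0,-10]],[-1,[0,0,0],[0,0,-10]]]'
python3 -m pendant '[[-1,[0,0,0],[0,0,-10.5]],[-1,[0,0,0],[0,0,0]],[-1,[0,0,0],[0,0,0]]]'
python3 -c "
from h import *
vgo(93,49,.16,180)"
```

```text
clock: 21.22
tool_pos: [0.4268, -0.1485, 0.2163]
eef_rot: [0.131, 0.991, 0.0, 0.001]
contact_force: [-0.3, 0.0, -0.8]
opening: 1.001
finger_force: 0.0
clock: 21.6
tool_pos: [0.4263, -0.1494, 0.216]
eef_rot: [0.045, 0.999, -0.0, 0.0]
contact_force: [-0.3, 1.1, -0.3]
opening: 0.998
finger_force: 0.0
clk 21.60 turn 0.4 shift [-190.1  276.    56. ] tilt [-0.001 -0.    -1.   ] q7 0.80
```

```bash
python3 -m pendant '[[-1,[-32,46,0],[0,0,0.4]],[-1,[-32,46,0],[0,0,0]],[-1,[-32,46,0],[0,0,0]],[-1,[-32,46,0],[0,0,0]],[-1,[-31,46,0],[0,0,0]],[-1,[-31,46,0],[0,0,0]],[-1,[0,0,40],[0,0,0]],[-1,[0,0,0],[0,0,0]]]'
python3 -c "
from h import *
vgo(93,49,.061,180)"
```

```text
clock: 22.6
tool_pos: [0.6392, 0.1064, 0.173]
eef_rot: [0.047, 0.999, -0.002, -0.003]
contact_force: [-0.5, -1.5, -0.1]
opening: 0.999
finger_force: 0.0
clk 22.60 turn 0.1 shift [ -2.9   0.8 112. ] tilt [ 0.005 -0.004 -1.   ] q7 0.56
```

```bash
python3 -m pendant '[[-1,[-1,0,55],[0,0,0]],[-1,[0,0,45],[0,0,0]],[-1,[0,0,13],[0,0,0]],[-1,[0,0,0],[0,0,0]],[0,[0,0,0],[0,0,0]],[1,[0,0,0],[0,0,0]],[1,[0,0,0],[0,0,0]],[1,[0,0,0],[0,0,0]]]' 3.5
python3 -m pendant '[[1,[0,0,0],[0,0,0]],[1,[0,0,0],[0,0,0]],[1,[0,0,0],[0,0,0]],[1,[0,0,0],[0,0,0]]]'
```

```text
clock: 23.6
tool_pos: [0.6422, 0.1068, 0.0631]
eef_rot: [0.047, 0.999, 0.0, 0.0]
contact_force: [0.0, -0.6, 1.2]
opening: 0.588
finger_force: 3.5
clock: 24.1
tool_pos: [0.6423, 0.1068, 0.063]
eef_rot: [0.047, 0.999, 0.0, 0.0]
contact_force: [1.4, -0.5, 2.5]
opening: 0.585
finger_force: 3.5
```

```bash
python3 -m pendant '[[1,[0,0,-12],[0,0,0]],[1,[0,0,-15],[0,0,0]],[1,[0,0,-15],[0,0,0]],[1,[0,0,-15],[0,0,0]],[1,[0,0,-15],[0,0,0]],[1,[0,0,-15],[0,0,0]],[1,[0,0,-15],[0,0,0]],[1,[0,0,-15],[0,0,0]]]'
python3 -m pendant '[[1,[0,0,-15],[0,0,0]],[1,[0,0,-15],[0,0,0]],[1,[0,0,-15],[0,0,0]],[1,[0,0,0],[0,0,0]],[1,[0,0,0],[0,0,0]],[1,[0,0,0],[0,0,0]]]'
python3 - <<'E'
from h import *
go(.444,.354,.22,180-7)
t=snap('wrist');s=snap('scene')
b=cv2.resize(s['img'][130:250,240:360],(384,384),interpolation=cv2.INTER_CUBIC)
cv2.imwrite('pics/c7.png',cv2.resize(np.hstack([t['img'],b]),(790,338))[:,:,::-1])
E
```

```text
clock: 25.1
tool_pos: [0.6419, 0.1068, 0.1807]
eef_rot: [0.047, 0.999, -0.0, 0.0]
contact_force: [-0.0, 0.4, -0.7]
opening: 0.592
finger_force: 3.5
clock: 25.85
tool_pos: [0.6416, 0.1064, 0.2239]
eef_rot: [0.047, 0.999, -0.0, -0.001]
contact_force: [-0.1, 0.3, -2.5]
opening: 0.59
finger_force: 3.5
clk 25.85 turn 1.6 shift [226.3 221.6   3.9] tilt [ 0.001 -0.001 -1.   ] q7 0.61
```

View pics/c7.png

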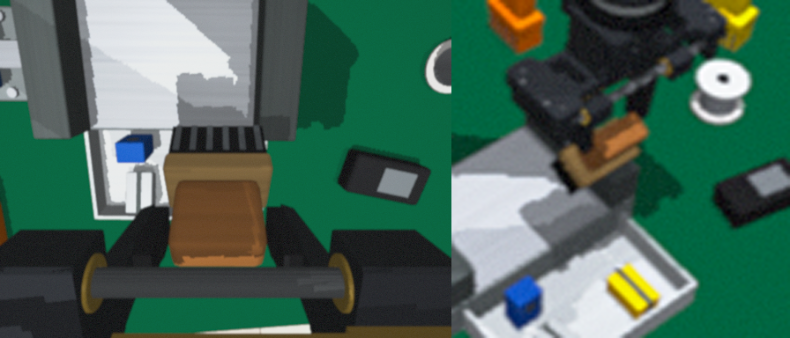

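Brush hangs between the fingers but tilted, its grip leaning towards +x; bristles' bottom edge (178–265,127), grip end (173–265,255). I'll compute the tilt.

Run:
```python
from h import *
st=r.get_state(); s=snap('wrist'); T=wristT(s,st);K=s['camera_matrix'];f=K[0,0];k=790/896
def pt(ul,ur,v,w):
    ul,ur,v=ul/k,ur/k,v/k; D=f*w/(ur-ul); u=(ul+ur)/2
    return (T@np.array([(u-K[0,2])/f*D,-(v-K[1,2])/f*D,-D,1]))[:3]
a=pt(178,265,127,.064);b=pt(165,272,152,.068);c=pt(171,266,240,.052)
print(f,a,b,c)
for p,q in[(a,c),(b,c)]: d=q-p; print(d, np.degrees(np.arctan2(d[0],d[2])))
```

```text
338.97943554573 [0.60309865 0.11235882 0.15149557] [0.61299276 0.10912933 0.1859419 ] [0.65230916 0.10533766 0.22568713]
[ 0.0492105  -0.00702116  0.07419156] 33.555910742233586
[ 0.0393164  -0.00379167  0.03974522] 44.68923302107074
```

```bash
python3 -m pendant '[[1,[0,0,0],[0,0,1.6]],[1,[0,0,0],[0,0,0]],[1,[28,28,0],[0,0,0]],[1,[28,28,0],[0,0,0]],[1,[28,28,0],[0,0,0]],[1,[28,28,0],[0,0,0]],[1,[28,28,0],[0,0,0]],[1,[28,28,0],[0,0,0]]]' 15
python3 -m pendant '[[1,[28,28,0],[0,0,0]],[1,[28,26,0],[0,0,0]],[1,[0,0,0],[0,-8,0]],[1,[0,0,0],[0,-8,0]],[1,[0,0,0],[0,-8,0]],[1,[0,0,0],[0,-7,0]],[1,[0,0,0],[0,0,0]],[1,[0,0,0],[0,0,0]]]'
python3 - <<'E'
from h import *
st=r.get_state(); m=R.from_quat(st['eef_rot']).as_matrix(); print(np.round(m,3))
s=snap('scene'); cv2.imwrite('pics/c8.png',cv2.resize(s['img'][60:210,230:380],(600,600),interpolation=cv2.INTER_CUBIC)[:,:,::-1])
d=np.array([.444+.004,.354,.1])-st['tool_pos']; print('tool shift',m.T@d*1e3, 'world',d, m.T@np.array([0,0,-.01]))
E
```

```text
clock: 27.0
tool_pos: [0.4951, 0.295, 0.2249]
eef_rot: [0.061, 0.998, 0.0, 0.0]
contact_force: [-0.0, 0.1, -1.2]
opening: 0.589
finger_force: 15.0
clock: 28.0
tool_pos: [0.4474, 0.3545, 0.2249]
eef_rot: [0.06, 0.962, -0.016, 0.266]
contact_force: [0.4, -0.2, -2.8]
opening: 0.587
finger_force: 15.0
[[-0.851  0.124  0.51 ]
 [ 0.106  0.992 -0.063]
 [-0.514  0.    -0.858]]
tool shift [ 63.63932287  -0.48261814 107.43476085] world [ 0.00056405 -0.00052904 -0.12486723] [ 5.13950957e-03 -2.19310353e-06  8.57819541e-03]
```

View pics/c8.png

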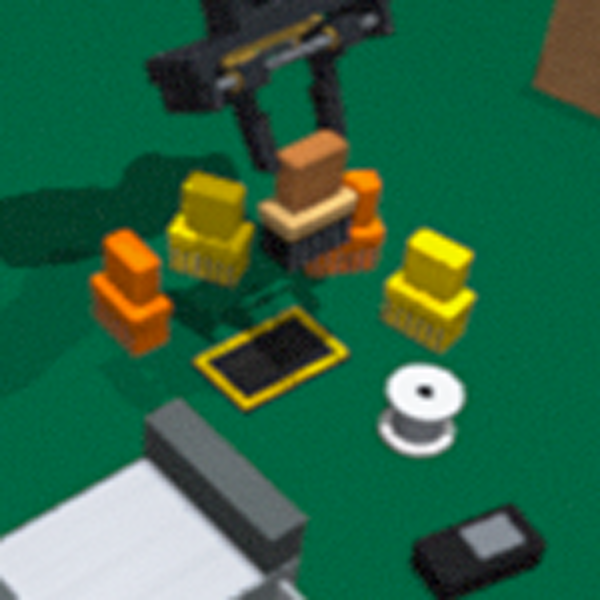

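Brush now hangs upright above the pad. Lowering.

```bash
python3 -m pendant '[[1,[16,0,27],[0,0,0]],[1,[16,0,27],[0,0,0]],[1,[16,0,27],[0,0,0]],[1,[16,0,26],[0,0,0]],[1,[0,0,0],[0,0,0]],[1,[0,0,0],[0,0,0]]]'
python3 -m pendant '[[1,[2,0,3.5],[0,0,0]],[1,[2,0,3.5],[0,0,0]],[1,[1,0,1.7],[0,0,0]],[1,[0,0,0],[0,0,0]]]'
```

```text
clock: 28.8
tool_pos: [0.4481, 0.3545, 0.1009]
eef_rot: [0.06, 0.962, -0.016, 0.267]
contact_force: [0.4, 1.2, -1.9]
opening: 0.589
finger_force: 15.0
clock: 29.3
tool_pos: [0.4472, 0.3544, 0.0899]
eef_rot: [0.059, 0.962, -0.016, 0.267]
contact_force: [0.3, 0.1, -1.5]
opening: 0.589
finger_force: 15.0
```

```bash
python3 -m pendant '[[1,[1,0,1.7],[0,0,0]],[1,[1,0,1.7],[0,0,0]],[1,[0,0,0],[0,0,0]]]'
```

```text
clock: 29.68
tool_pos: [0.4472, 0.3544, 0.0858]
eef_rot: [0.059, 0.962, -0.017, 0.267]
contact_force: [0.2, -0.2, -1.3]
opening: 0.586
finger_force: 15.0
```

```bash
python3 -m pendant '[[1,[1,0,1.7],[0,0,0]],[1,[0.5,0,0.9],[0,0,0]],[1,[0,0,0],[0,0,0]],[1,[0,0,0],[0,0,0]]]'
```

```text
clock: 30.18
tool_pos: [0.4488, 0.3544, 0.0847]
eef_rot: [0.059, 0.961, -0.016, 0.269]
contact_force: [-1.0, -1.1, 8.6]
opening: 0.586
finger_force: 15.0
```

```bash
python3 -m pendant '[[1,[0.5,0,0.9],[0,0,0]],[1,[0.5,0,0.9],[0,0,0]],[1,[0,0,0],[0,0,0]],[1,[0,0,0],[0,0,0]]]'
```

```text
clock: 30.68
tool_pos: [0.4506, 0.3543, 0.0842]
eef_rot: [0.06, 0.96, -0.016, 0.271]
contact_force: [0.3, -1.3, 15.3]
opening: 0.587
finger_force: 15.0
```

```bash
python3 -m pendant '[[1,[-0.5,0,-0.9],[0,0,0]],[1,[0,0,0],[0,0,0]],[0,[0,0,0],[0,0,0]],[-1,[0,0,0],[0,0,0]],[-1,[0,0,0],[0,0,0]],[-1,[0,0,0],[0,0,0]],[-1,[0,0,0],[0,0,0]],[-1,[0,0,0],[0,0,0]]]' 3
python3 -m pendant '[[-1,[0,0,0],[0,0,0]],[-1,[-25,0,-43],[0,0,0]],[-1,[-25,0,-43],[0,0,0]],[-1,[-25,0,-43],[0,0,0]],[-1,[0,0,0],[0,8,0]],[-1,[0,0,0],[0,8,0]],[-1,[0,0,0],[0,8,0]],[-1,[0,0,0],[0,7,0]]]'
python3 - <<'E'
from h import *
go(.25,-.3,.25,90-1.4)
go(.44,-.13,.25,90-1.4)
print(r.get_state()['q'])
E
```

```text
clock: 31.68
tool_pos: [0.4473, 0.3544, 0.0819]
eef_rot: [0.059, 0.962, -0.016, 0.267]
contact_force: [0.2, 0.0, 0.1]
opening: 1.0
finger_force: 0.0
clock: 32.67
tool_pos: [0.4456, 0.3543, 0.2318]
eef_rot: [0.062, 0.998, 0.001, -0.002]
contact_force: [0.4, 0.8, -0.8]
opening: 0.999
finger_force: 0.0
clk 32.67 turn 84.3 shift [-658.9 -179.6  -18.2] tilt [ 0.004  0.001 -1.   ] q7 0.06
clk 32.67 turn 84.3 shift [-484.3    6.2  -18.2] tilt [ 0.004  0.001 -1.   ] q7 0.06
[-0.26694982  0.74732802 -0.8673837   1.72363721  0.66291579  0.99237199
  0.06350082]
```

```bash
python3 -m pendant '[[-1,[0,0,-40],[0,0,10.5]],[-1,[0,0,0],[0,0,10.5]],[-1,[0,0,0],[0,0,10.5]],[-1,[0,0,0],[0,0,10.5]],[-1,[0,0,0],[0,0,10.5]],[-1,[0,0,0],[0,0,10.5]],[-1,[0,0,0],[0,0,10.5]],[-1,[0,0,0],[0,0,10.5]]]'
python3 -m pendant '[[-1,[-60,0,0],[0,0,0]],[-1,[-60,0,0],[0,0,0]],[-1,[-60,0,0],[0,0,0]],[-1,[-60,0,0],[0,0,0]],[-1,[-60,0,0],[0,0,0]],[-1,[-60,0,0],[0,0,0]],[-1,[-60,0,0],[0,0,0]],[-1,[-60,0,0],[0,0,0]]]'
python3 -m pendant '[[-1,[-60,0,0],[0,0,0]],[-1,[-60,0,0],[0,0,0]],[-1,[-60,0,0],[0,0,0]],[-1,[0,0,0],[0,0,0]],[-1,[0,0,0],[0,0,0]],[-1,[0,0,0],[0,0,0]]]'
python3 - <<'E'
from h import *
go(.441,-.377,.2,88.6)
st=r.get_state(); s=snap('wrist','w5.png'); T=wristT(s,st);K=s['camera_matrix'];I=np.linalg.inv(T)
hsv=cv2.cvtColor(s['img'],cv2.COLOR_RGB2HSV); m=cv2.inRange(hsv,(0,0,70),(180,70,255)); m[260:]=0
for c in cv2.findContours(m,cv2.RETR_EXTERNAL,cv2.CHAIN_APPROX_NONE)[0]:
    if cv2.contourArea(c)>800: print('grey',cv2.minAreaRect(c),[np.round(ray(s,*p,.045,T)[:2],3) for p in cv2.boxPoints(cv2.minAreaRect(c))])
t=snap('top'); hsv=cv2.cvtColor(t['img'],cv2.COLOR_RGB2HSV); m=cv2.inRange(hsv,(8,60,80),(18,200,255)); q=m*0; q[205:245,130:172]=m[205:245,130:172]
for c in cv2.findContours(q,cv2.RETR_EXTERNAL,cv2.CHAIN_APPROX_NONE)[0]:
    rc=cv2.minAreaRect(c)
    if cv2.contourArea(c)>20: print('brush',rc,ray(t,*rc[0],.1),[np.round(ray(t,*p,.1)[:2],3) for p in cv2.boxPoints(rc)])
E
```

```text
clock: 33.67
tool_pos: [0.4449, 0.3544, 0.2711]
eef_rot: [0.715, 0.699, -0.0, 0.0]
contact_force: [-0.1, -0.3, -0.3]
opening: 1.001
finger_force: 0.0
clock: 34.67
tool_pos: [0.4362, -0.1271, 0.2714]
eef_rot: [0.713, 0.701, -0.0, 0.0]
contact_force: [1.3, 0.2, 0.3]
opening: 1.001
finger_force: 0.0
clock: 35.42
tool_pos: [0.4337, -0.3033, 0.2714]
eef_rot: [0.712, 0.702, 0.0, -0.0]
contact_force: [0.2, 0.0, 0.3]
opening: 0.999
finger_force: 0.0
clk 35.42 turn 0.5 shift [-73.5   9.1  71.4] tilt [ 0.001 -0.    -1.   ] q7 0.15
grey ((250.49996948242188, 212.99996948242188), (91.99998474121094, 36.99999237060547), 90.0) [array([ 0.417, -0.317]), array([ 0.459, -0.317]), array([ 0.46 , -0.434]), array([ 0.414, -0.433])]
grey ((390.55609130859375, 165.79510498046875), (51.96321487426758, 104.20579528808594), 24.775142669677734) [array([ 0.548, -0.361]), array([ 0.587, -0.254]), array([ 0.641, -0.278]), array([ 0.606, -0.389])]
grey ((490.0955810546875, 81.68770599365234), (45.33440399169922, 55.67485427856445), 6.709836959838867) [array([ 0.668, -0.254]), array([ 0.665, -0.199]), array([ 0.712, -0.205]), array([ 0.717, -0.261])]
grey ((339.0, 25.5), (51.0, 116.0), 90.0) [array([ 0.47, -0.15]), array([ 0.584, -0.151]), array([ 0.589, -0.198]), array([ 0.471, -0.196])]
brush ((152.5, 218.5), (13.0, 23.0), 90.0) [0.45935512 0.34344465 0.1       ] [array([0.479, 0.377]), array([0.477, 0.31 ]), array([0.44, 0.31]), array([0.441, 0.376])]
```

View pics/w5.png

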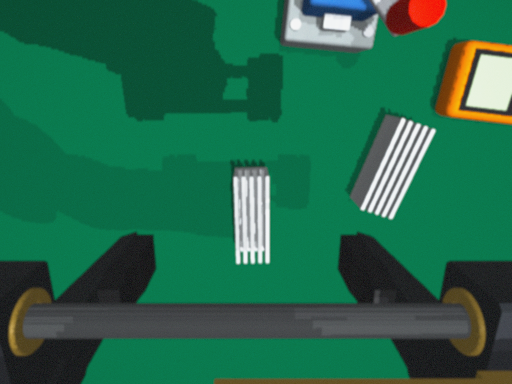

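Heat sink tops: one at (252,215) in the wrist view, the other at (393,165). Before going on, check numerically that the brush is standing.

Run:
```python
from h import *
def cm(im):
    h=cv2.cvtColor(im,cv2.COLOR_RGB2HSV).astype(int)
    for row in h:
        print(''.join('.' if (40<p[0]<95 and p[1]>80) else 'Y' if (20<p[0]<36 and p[1]>180) else 'G' if (p[0]<11 and p[1]>90 and p[2]>90) else 'w' if (p[0]<25 and p[1]>60 and p[2]>90) else '#' if p[2]<75 else '-' for p in row))
cm(cv2.imread('pics/top0.png')[208:242,130:178,::-1]); print()
t=snap('top'); cm(t['img'][208:242,130:178])
```

```text
................................................
................................................
................................................
................................................
........----..-.................................
.......---------------.-........................
.......-------------------------.-..............
.......---#------------------------------..-....
.......---###########-------------------------..
......----##wwww-##############---------------..
.......---##wwwwwwwwwwwww-##############------..
......----#-wwwwwwwwwwwwwwwwwwwwww#########---..
......---##wwwwwwwwwwwwwwwwwwwwwwww#######----..
......---##wwwwwwwwwwwwwwwwwwwwwwww#######----..
......---#-wwwwwwwwwwwwwwwwww#wwwww#######---#..
......---#wwwwwwwwwwwwwwwwwww#wwwww#######---...
......---#wwwwwwwwwwwwwwwwwww#wwwww#######---...
.....----#wwwwwwwwwwwwwwwwwww#wwwww#######---...
......---#wwwwwwwwwwwwwwwwwww-wwww-#######---...
.....----#wwwwwwwwwwwwwwwwwww-wwww########---...
.....---##-wwwwwwwwwwwwwwwww-#wwww#######----...
.....---##wwwwwwwwwwwwwwwwww#wwwww#######----...
.....---##-wwwwwwwwwww
[... 1532 characters left out ...]
########---...
.....---#################################----...
.....---#################################----...
.....---#################################---#...
.....---#################################---....
....----#################################---....
.....----################################---....
....--------------#######################---....
....------------------------#############---....
.......-------------------------------##----....
................----------------------------....
..........................------------------....
....................................-------.....
................................................
................................................
```

The brush stands upright on its pad, about 18 mm off centre, within the tolerance. Now the first heat sink.

```bash
python3 -m pendant '[[-1,[-38,3.3,0],[0,0,0.5]],[-1,[-38,3.3,40],[0,0,0]],[-1,[0,0,60],[0,0,0]],[-1,[0,0,60],[0,0,0]],[-1,[0,0,55],[0,0,0]],[-1,[0,0,30],[0,0,0]],[-1,[0,0,14],[0,0,0]],[-1,[0,0,0],[0,0,0]]]'
python3 -m pendant '[[1,[0,0,0],[0,0,0]],[1,[0,0,0],[0,0,0]],[1,[0,0,0],[0,0,0]],[1,[0,0,0],[0,0,0]],[1,[0,0,0],[0,0,0]],[1,[0,0,0],[0,0,0]],[1,[0,0,0],[0,0,0]]]' 35
python3 -m pendant '[[1,[0,0,0],[0,0,0]],[1,[0,0,0],[0,0,0]],[1,[0,0,0],[0,0,0]]]'
```

```text
clock: 36.58
tool_pos: [0.4386, -0.3809, 0.0121]
eef_rot: [0.716, 0.698, -0.0, -0.0]
contact_force: [-0.3, 0.6, 1.1]
opening: 0.997
finger_force: 0.0
clock: 37.45
tool_pos: [0.4385, -0.3814, 0.0124]
eef_rot: [0.717, 0.698, 0.0, 0.0]
contact_force: [0.3, -0.0, 1.0]
opening: 0.456
finger_force: 34.7
clock: 37.83
tool_pos: [0.4385, -0.3814, 0.0124]
eef_rot: [0.716, 0.698, 0.0, 0.0]
contact_force: [-0.1, -0.3, 2.4]
opening: 0.447
finger_force: 34.7
```

```bash
python3 -m pendant '[[1,[0,0,-30],[0,0,0]],[1,[0,0,-55],[0,0,0]],[1,[0,0,-55],[0,0,0]],[1,[0,0,-55],[0,0,0]],[1,[0,0,0],[0,0,0]],[1,[0,0,0],[0,0,0]]]'
python3 -c "
from h import *
vgo(-36,24,.2)"
```

```text
clock: 38.58
tool_pos: [0.4367, -0.3809, 0.2057]
eef_rot: [0.717, 0.698, -0.001, -0.002]
contact_force: [-0.4, -0.2, -4.1]
opening: 0.449
finger_force: 34.8
clk 38.58 turn 4.0 shift [480.4  28.5   5.7] tilt [ 0.001 -0.003 -1.   ] q7 0.20
```

```bash
python3 -m pendant '[[1,[0,0,0],[0,0,4]],[1,[54,3,0],[0,0,0]],[1,[54,3,0],[0,0,0]],[1,[54,3,0],[0,0,0]],[1,[54,3,0],[0,0,0]],[1,[54,3,0],[0,0,0]],[1,[54,3,0],[0,0,0]],[1,[54,3,0],[0,0,0]]]'
python3 -m pendant '[[1,[54,4,0],[0,0,0]],[1,[48,3,0],[0,0,0]],[1,[0,0,0],[0,0,0]],[1,[0,0,0],[0,0,0]],[1,[0,0,0],[0,0,0]]]'
python3 -c "
from h import *
vgo(-36,24,.0635)"
```

```text
clock: 39.58
tool_pos: [0.494, -0.0058, 0.205]
eef_rot: [0.74, 0.672, -0.002, -0.001]
contact_force: [0.1, 0.0, -3.4]
opening: 0.453
finger_force: 34.8
clock: 40.2
tool_pos: [0.5116, 0.0916, 0.2062]
eef_rot: [0.741, 0.671, -0.002, -0.0]
contact_force: [-0.2, -0.5, -2.8]
opening: 0.452
finger_force: 34.8
clk 40.20 turn -0.1 shift [  2.9  -0.6 142.7] tilt [-0.002 -0.002 -1.   ] q7 -0.73
```

```bash
python3 -m pendant '[[1,[2,0,50],[0,0,0]],[1,[0,0,50],[0,0,0]],[1,[0,0,30],[0,0,0]],[1,[0,0,8],[0,0,0]],[1,[0,0,3],[0,0,0]],[1,[0,0,0],[0,0,0]],[1,[0,0,0],[0,0,0]]]'
python3 -c "
from h import *
vgo(-36,24,.0635)"
```

```text
clock: 41.08
tool_pos: [0.5134, 0.0958, 0.0673]
eef_rot: [0.741, 0.672, 0.001, 0.0]
contact_force: [-0.1, 0.4, -2.8]
opening: 0.456
finger_force: 34.8
clk 41.08 turn -0.0 shift [-1.5 -1.9  3.8] tilt [ 0.001  0.002 -1.   ] q7 -0.87
```

```bash
python3 -m pendant '[[1,[0,0,3],[0,0,0]],[1,[0,0,1.5],[0,0,0]],[1,[0,0,0],[0,0,0]],[1,[0,0,0],[0,0,0]]]'
```

```text
clock: 41.58
tool_pos: [0.5128, 0.0958, 0.0623]
eef_rot: [0.74, 0.672, 0.0, 0.0]
contact_force: [-1.8, -0.9, 6.2]
opening: 0.454
finger_force: 34.8
```

```bash
python3 -m pendant '[[0,[0,0,0],[0,0,0]],[-0.5,[0,0,0],[0,0,0]],[-1,[0,0,0],[0,0,0]],[-1,[0,0,0],[0,0,0]],[-1,[0,0,0],[0,0,0]],[-1,[0,0,-50],[0,0,0]],[-1,[0,0,-55],[0,0,0]],[-1,[0,0,-55],[0,0,0]]]'
python3 -c "
from h import *
go(.6,-.24,.24,70.5); print(r.get_state()['q'])"
```

```text
clock: 42.58
tool_pos: [0.5123, 0.0956, 0.2233]
eef_rot: [0.74, 0.672, -0.0, -0.0]
contact_force: [0.8, 0.1, -0.2]
opening: 0.999
finger_force: 0.0
clk 42.58 turn 14.0 shift [-287.   194.7  -16.7] tilt [-0.    -0.001 -1.   ] q7 -0.73
[-0.0067586   0.59886671 -0.42690146  1.8865373   0.35657324  0.73191207
 -0.73303499]
```

```bash
python3 -m pendant '[[-1,[0,0,-20],[0,0,7]],[-1,[0,0,0],[0,0,7]],[-1,[-48,32,0],[0,0,0]],[-1,[-48,32,0],[0,0,0]],[-1,[-48,32,0],[0,0,0]],[-1,[-48,33,0],[0,0,0]],[-1,[-48,33,0],[0,0,0]],[-1,[-48,33,0],[0,0,0]]]'
python3 -m pendant '[[-1,[0,0,0],[0,0,0]],[-1,[0,0,0],[0,0,0]],[-1,[0,0,0],[0,0,0]],[-1,[0,0,0],[0,0,0]]]'
python3 - <<'E'
from h import *
st=r.get_state(); s=snap('wrist','w6.png'); T=wristT(s,st)
hsv=cv2.cvtColor(s['img'],cv2.COLOR_RGB2HSV); m=cv2.inRange(hsv,(0,0,150),(180,70,255)); m[270:]=0
m=cv2.morphologyEx(m,cv2.MORPH_CLOSE,np.ones((9,9)))
for c in cv2.findContours(m,cv2.RETR_EXTERNAL,cv2.CHAIN_APPROX_NONE)[0]:
    if cv2.contourArea(c)>800:
        W=np.array([ray(s,*p,.045,T)[:2]*1000 for p in c[:,0]],np.float32)
        print(np.round(cv2.minAreaRect(c)[0]),cv2.minAreaRect(W))
m2=cv2.inRange(hsv,(0,0,60),(180,70,150))
go(.605,-.32,.2,70.5)
t=snap('top');m=cv2.inRange(cv2.cvtColor(t['img'],cv2.COLOR_RGB2HSV),(0,0,150),(180,70,255))
m=cv2.morphologyEx(m,cv2.MORPH_CLOSE,np.ones((3,3)))
for c in cv2.findContours(m[140:230,200:430].copy(),cv2.RETR_EXTERNAL,cv2.CHAIN_APPROX_NONE,offset=(200,140))[0]:
    if cv2.contourArea(c)>150: print('top',np.round(cv2.minAreaRect(c)[0]),cv2.minAreaRect(np.array([ray(t,*p,.045)[:2]*1000 for p in c[:,0]],np.float32)))
E
```

```text
clock: 43.58
tool_pos: [0.6002, -0.2427, 0.2417]
eef_rot: [0.817, 0.577, -0.0, -0.0]
contact_force: [1.2, -0.4, 0.1]
opening: 1.0
finger_force: 0.0
clock: 44.08
tool_pos: [0.6002, -0.2393, 0.242]
eef_rot: [0.816, 0.578, 0.0, -0.0]
contact_force: [0.4, -0.1, 0.4]
opening: 0.998
finger_force: 0.0
[275. 226.] ((604.741943359375, -319.8849182128906), (103.48373413085938, 41.72751998901367), 70.60147857666016)
[335. 119.] ((697.5867309570312, -228.97238159179688), (52.619083404541016, 45.449806213378906), 82.61820983886719)
[396. 107.] ((758.1321411132812, -237.79833984375), (38.95135498046875, 38.2503547668457), 77.10115814208984)
[98. 23.] ((515.56689453125, -72.71688079833984), (45.25885009765625, 123.65764617919922), 80.50706481933594)
clk 44.12 turn 0.1 shift [-74.2  31.3  42. ] tilt [ 0.  0. -1.] q7 -0.29
top [296. 192.] ((532.0714721679688, -80.78705596923828), (46.7314567565918, 147.2254638671875), 84.87348937988281)
top [250. 177.] ((582.96875, 56.68283462524414), (211.42889404296875, 227.40951538085938), 88.7327880859375)
```

```bash
python3 -m pendant '[[-1,[-38,16,0],[0,0,0]],[-1,[-38,15,30],[0,0,0]],[-1,[0,0,60],[0,0,0]],[-1,[0,0,60],[0,0,0]],[-1,[0,0,45],[0,0,0]],[-1,[0,0,25],[0,0,0]],[-1,[0,0,10],[0,0,0]],[-1,[0,0,0],[0,0,0]]]'
python3 -m pendant '[[1,[0,0,0],[0,0,0]],[1,[0,0,0],[0,0,0]],[1,[0,0,0],[0,0,0]],[1,[0,0,0],[0,0,0]],[1,[0,0,0],[0,0,0]],[1,[0,0,0],[0,0,0]],[1,[0,0,0],[0,0,0]],[1,[0,0,0],[0,0,0]]]' 35
python3 -m pendant '[[1,[0,0,0],[0,0,0]],[1,[0,0,0],[0,0,0]],[1,[0,0,-30],[0,0,0]],[1,[0,0,-55],[0,0,0]],[1,[0,0,-55],[0,0,0]],[1,[0,0,-55],[0,0,0]],[1,[0,0,-10],[0,0,0]],[1,[0,0,0],[0,0,0]]]'
python3 -c "
from h import *
vgo(34,24,.21)"
```

```text
clock: 45.18
tool_pos: [0.6041, -0.3227, 0.0118]
eef_rot: [0.817, 0.577, 0.0, 0.0]
contact_force: [-0.2, 0.1, 0.3]
opening: 0.999
finger_force: 0.0
clock: 46.18
tool_pos: [0.6036, -0.3228, 0.0118]
eef_rot: [0.817, 0.577, -0.0, -0.0]
contact_force: [-1.6, -0.3, 2.7]
opening: 0.449
finger_force: 35.0
clock: 47.18
tool_pos: [0.6036, -0.3229, 0.2158]
eef_rot: [0.817, 0.577, -0.0, -0.0]
contact_force: [-0.3, -0.2, -4.2]
opening: 0.447
finger_force: 35.0
clk 47.17 turn -14.0 shift [406.6 -62.    5.8] tilt [-0.    -0.001 -1.   ] q7 -0.18
```

```bash
python3 -m pendant '[[1,[0,0,0],[0,0,-7]],[1,[0,0,0],[0,0,-7]],[1,[58,-8,0],[0,0,0]],[1,[58,-8,0],[0,0,0]],[1,[58,-8,0],[0,0,0]],[1,[58,-8,0],[0,0,0]],[1,[58,-8,0],[0,0,0]],[1,[58,-9,0],[0,0,0]]]'
python3 -m pendant '[[1,[58,-9,0],[0,0,0]],[1,[0,0,0],[0,0,0]],[1,[0,0,0],[0,0,0]],[1,[0,0,0],[0,0,0]]]'
python3 -c "
from h import *
vgo(38,24,.063)"
```

```text
clock: 48.18
tool_pos: [0.587, 0.0296, 0.2138]
eef_rot: [0.74, 0.672, -0.002, -0.001]
contact_force: [1.6, 0.7, -2.3]
opening: 0.453
finger_force: 35.0
clock: 48.68
tool_pos: [0.5849, 0.0844, 0.2153]
eef_rot: [0.741, 0.671, -0.002, -0.0]
contact_force: [0.3, -0.4, -3.6]
opening: 0.448
finger_force: 35.0
clk 48.67 turn -0.2 shift [  3.   -0.2 152.3] tilt [-0.002 -0.002 -1.   ] q7 -0.65
```

```bash
python3 -m pendant '[[1,[2,0,50],[0,0,0]],[1,[0,0,50],[0,0,0]],[1,[0,0,30],[0,0,0]],[1,[0,0,12],[0,0,0]],[1,[0,0,7],[0,0,0]],[1,[0,0,2],[0,0,0]],[1,[0,0,0],[0,0,0]],[1,[0,0,0],[0,0,0]]]'
python3 -c "
from h import *
vgo(38,24,.062)"
```

```text
clock: 49.68
tool_pos: [0.5861, 0.0889, 0.0666]
eef_rot: [0.74, 0.672, 0.001, 0.0]
contact_force: [-0.3, -0.3, -3.6]
opening: 0.454
finger_force: 35.0
clk 49.67 turn -0.0 shift [-1.6 -0.9  4.6] tilt [ 0.     0.001 -1.   ] q7 -0.76
```

```bash
python3 -m pendant '[[1,[0,0,3],[0,0,0]],[1,[0,0,1.5],[0,0,0]],[1,[0,0,0.5],[0,0,0]],[1,[0,0,0],[0,0,0]]]'
```

```text
clock: 50.18
tool_pos: [0.5856, 0.0888, 0.0618]
eef_rot: [0.74, 0.672, 0.0, 0.0]
contact_force: [-1.4, -1.5, 6.3]
opening: 0.451
finger_force: 35.0
```

```bash
python3 -m pendant '[[-0.25,[0,0,0],[0,0,0]],[-0.25,[0,0,0],[0,0,0]],[-0.25,[0,0,0],[0,0,0]],[-0.25,[0,0,0],[0,0,0]],[-0.25,[0,0,-10],[0,0,0]],[-0.25,[0,0,-40],[0,0,0]],[-0.25,[0,0,-60],[0,0,0]],[-0.25,[0,0,-50],[0,0,0]]]'
python3 -m pendant '[[-0.25,[-60,0,0],[0,0,0]],[-0.25,[-60,0,0],[0,0,0]],[-0.25,[-60,0,0],[0,0,0]],[-0.25,[-60,0,0],[0,0,0]],[0.1,[-50,0,0],[0,0,0]],[0.1,[0,0,0],[0,0,0]],[0.1,[0,0,0],[0,0,0]],[0.1,[0,0,0],[0,0,0]]]'
python3 - <<'E'
from h import *
t=snap('top','top9.png'); st=r.get_state(); 
v=np.load('v.npz');o,th=v['o'],float(v['th']);M=np.array([[np.cos(th),-np.sin(th)],[np.sin(th),np.cos(th)]])
V=lambda w:np.round(M.T@(np.array(w[:2])-o)*1e3)
hsv=cv2.cvtColor(t['img'],cv2.COLOR_RGB2HSV)
m=cv2.inRange(hsv,(0,150,120),(5,255,255)); 
for c in cv2.findContours(m,cv2.RETR_EXTERNAL,cv2.CHAIN_APPROX_NONE)[0]:
    if cv2.contourArea(c)>20: k=cv2.minAreaRect(c); w=ray(t,*k[0],.16);print('knob',k,w,V(w))
vgo(39,-244,.2)
cv2.imwrite('pics/c9.png',cv2.resize(t['img'][120:245,150:350],None,fx=3.5,fy=3.5,interpolation=cv2.INTER_CUBIC)[:,:,::-1])
E
```

```text
clock: 51.18
tool_pos: [0.5857, 0.089, 0.2235]
eef_rot: [0.74, 0.672, 0.001, 0.0]
contact_force: [0.3, 0.1, -0.3]
opening: 0.627
finger_force: 0.0
clock: 52.18
tool_pos: [0.5581, -0.1976, 0.2212]
eef_rot: [0.739, 0.673, 0.001, -0.0]
contact_force: [0.6, 0.0, 0.1]
opening: 0.454
finger_force: 0.0
knob ((334.5000305175781, 177.0), (7.77817440032959, 7.77817440032959), 45.0) [ 0.55934288 -0.17773046  0.16      ] [  38. -242.]
clk 52.23 turn 0.2 shift [18.4  0.4 21.1] tilt [ 0.001  0.    -1.   ] q7 -0.19
```

View pics/c9.png

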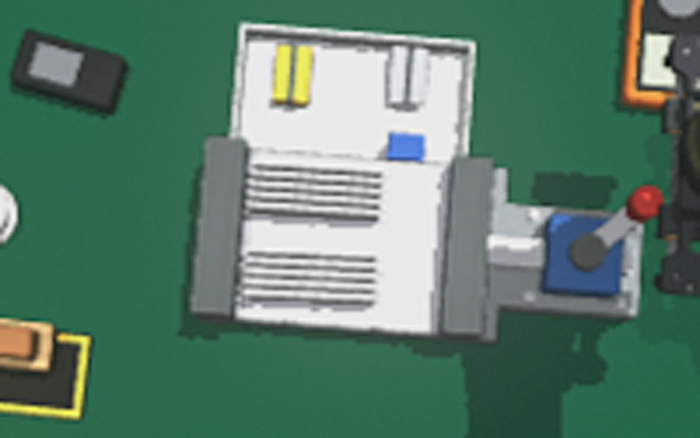

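Both heat sinks lie square and side by side against the fixed jaw; offcuts all in the tray; brush on its pad. Now the crank knob.

```bash
cat >> h.py <<'E'
def circ(t0,n=8,d=.25,R=55):
    st=r.get_state(); v=np.load('v.npz');o,th=v['o'],float(v['th']);M=np.array([[np.cos(th),-np.sin(th)],[np.sin(th),np.cos(th)]])
    p=M.T@(st['tool_pos'][:2]-o)*1e3; q=p-[0,-205]
    print('vise',np.round(p,1),'ang',round(np.arctan2(-q[1],q[0])%(2*np.pi),3),'rad',round(np.hypot(*q),1),'clk',st['clock'])
    t=t0+d*np.arange(n+1); print([[round(-R*(np.sin(b)-np.sin(a)),1),round(R*(np.cos(b)-np.cos(a)),1)] for a,b in zip(t,t[1:])])
E
python3 -m pendant '[[0,[18,0,0],[0,0,0]],[0,[0,0,0],[0,0,0]],[0,[0,0,45],[0,0,0]],[0,[0,0,35],[0,0,0]],[0,[0,0,13],[0,0,0]],[0,[0,0,0],[0,0,0]],[0,[0,0,0],[0,0,0]]]'
python3 -m pendant '[[1,[0,0,0],[0,0,0]],[1,[0,0,0],[0,0,0]],[1,[0,0,0],[0,0,0]],[1,[0,0,0],[0,0,0]],[1,[0,0,0],[0,0,0]]]' 20
python3 -c "
from h import *
circ(.77)"
```

```text
clock: 53.1
tool_pos: [0.5604, -0.182, 0.1291]
eef_rot: [0.74, 0.672, 0.001, 0.001]
contact_force: [-0.1, 0.1, 1.0]
opening: 0.501
finger_force: 0.0
clock: 53.72
tool_pos: [0.5586, -0.182, 0.1283]
eef_rot: [0.74, 0.672, -0.001, -0.0]
contact_force: [-3.1, -0.2, 5.7]
opening: 0.287
finger_force: 20.0
vise [  37.7 -246.7] ang 0.835 rad 56.2 clk 53.725
[[np.float64(-8.6), np.float64(-10.7)], [np.float64(-5.7), np.float64(-12.5)], [np.float64(-2.4), np.float64(-13.5)], [np.float64(1.0), np.float64(-13.7)], [np.float64(4.4), np.float64(-13.0)], [np.float64(7.4), np.float64(-11.5)], [np.float64(10.1), np.float64(-9.3)], [np.float64(12.1), np.float64(-6.5)]]
```

```bash
python3 -m pendant '[[1,[-8.6,-10.7,0],[0,0,0]],[1,[-5.7,-12.5,0],[0,0,0]],[1,[-2.4,-13.5,0],[0,0,0]],[1,[1,-13.7,0],[0,0,0]],[1,[4.4,-13,0],[0,0,0]],[1,[7.4,-11.5,0],[0,0,0]],[1,[10.1,-9.3,0],[0,0,0]],[1,[12.1,-6.5,0],[0,0,0]]]'
python3 -c "
from h import *
circ(2.77)"
```

```text
clock: 54.72
tool_pos: [0.47, -0.1563, 0.1283]
eef_rot: [0.741, 0.671, -0.001, 0.001]
contact_force: [2.0, -2.8, 5.5]
opening: 0.29
finger_force: 20.0
vise [ -53.  -229.6] ang 2.706 rad 58.4 clk 54.725
[[np.float64(13.3), np.float64(-3.3)], [np.float64(13.7), np.float64(0.0)], [np.float64(13.3), np.float64(3.4)], [np.float64(12.0), np.float64(6.6)], [np.float64(10.0), np.float64(9.4)], [np.float64(7.4), np.float64(11.6)], [np.float64(4.3), np.float64(13.0)], [np.float64(0.9), np.float64(13.7)]]
```

Turning well, about 3 N.

```bash
python3 -m pendant '[[1,[13.3,-3.3,0],[0,0,0]],[1,[13.7,0,0],[0,0,0]],[1,[13.3,3.4,0],[0,0,0]],[1,[12,6.6,0],[0,0,0]],[1,[10,9.4,0],[0,0,0]],[1,[7.4,11.6,0],[0,0,0]],[1,[4.3,13,0],[0,0,0]],[1,[0.9,13.7,0],[0,0,0]]]'
python3 -c "
from h import *
circ(4.77)"
```

```text
clock: 55.72
tool_pos: [0.5303, -0.0856, 0.1282]
eef_rot: [0.74, 0.672, -0.002, -0.001]
contact_force: [-2.8, -1.9, 10.5]
opening: 0.291
finger_force: 20.0
vise [   0.2 -153.5] ang 4.716 rad 51.5 clk 55.725
[[np.float64(-2.5), np.float64(13.5)], [np.float64(-5.7), np.float64(12.5)], [np.float64(-8.7), np.float64(10.6)], [np.float64(-11.0), np.float64(8.2)], [np.float64(-12.7), np.float64(5.2)], [np.float64(-13.6), np.float64(1.9)], [np.float64(-13.6), np.float64(-1.5)], [np.float64(-12.8), np.float64(-4.9)]]
```

```bash
python3 -m pendant '[[1,[-2.5,13.5,0],[0,0,0]],[1,[-5.7,12.5,0],[0,0,0]],[1,[-8.7,10.6,0],[0,0,0]],[1,[-11,8.2,0],[0,0,0]],[1,[-12.7,5.2,0],[0,0,0]],[1,[-13.6,1.9,0],[0,0,0]],[1,[-13.6,-1.5,0],[0,0,0]],[1,[-12.8,-4.9,0],[0,0,0]]]'
python3 -c "
from h import *
circ(6.77,8,.15)"
```

```text
clock: 56.72
tool_pos: [0.5697, -0.1689, 0.1283]
eef_rot: [0.74, 0.673, 0.001, -0.0]
contact_force: [0.2, 2.3, 6.6]
opening: 0.284
finger_force: 20.0
vise [  47.5 -232.6] ang 0.526 rad 54.9 clk 56.725
[[np.float64(-7.0), np.float64(-4.4)], [np.float64(-6.2), np.float64(-5.4)], [np.float64(-5.4), np.float64(-6.3)], [np.float64(-4.4), np.float64(-7.0)], [np.float64(-3.3), np.float64(-7.6)], [np.float64(-2.1), np.float64(-8.0)], [np.float64(-0.9), np.float64(-8.2)], [np.float64(0.3), np.float64(-8.2)]]
```

```bash
python3 -m pendant '[[1,[-7,-4.4,0],[0,0,0]],[1,[-6.2,-5.4,0],[0,0,0]],[1,[-5.4,-6.3,0],[0,0,0]],[1,[-4.4,-7,0],[0,0,0]],[1,[-3.3,-7.6,0],[0,0,0]],[1,[-2.1,-8,0],[0,0,0]],[1,[-0.9,-8.2,0],[0,0,0]],[1,[0.3,-8.2,0],[0,0,0]]]'
python3 -c "
from h import *
circ(7.97,8,.1)"
```

```text
clock: 57.72
tool_pos: [0.5126, -0.1943, 0.1284]
eef_rot: [0.741, 0.672, 0.001, 0.001]
contact_force: [3.1, -0.8, 4.8]
opening: 0.287
finger_force: 20.0
vise [  -6.9 -263.4] ang 1.689 rad 58.8 clk 57.725
[[np.float64(0.9), np.float64(-5.4)], [np.float64(1.4), np.float64(-5.3)], [np.float64(2.0), np.float64(-5.1)], [np.float64(2.5), np.float64(-4.9)], [np.float64(2.9), np.float64(-4.6)], [np.float64(3.4), np.float64(-4.3)], [np.float64(3.8), np.float64(-4.0)], [np.float64(4.2), np.float64(-3.6)]]
```

```bash
python3 -m pendant '[[1,[0.9,-5.4,0],[0,0,0]],[1,[1.4,-5.3,0],[0,0,0]],[1,[2,-5.1,0],[0,0,0]],[1,[2.5,-4.9,0],[0,0,0]],[1,[2.9,-4.6,0],[0,0,0]],[1,[3.4,-4.3,0],[0,0,0]],[1,[3.8,-4,0],[0,0,0]]]'
python3 -c "
from h import *
circ(8.67,8,.06)"
```

```text
clock: 58.6
tool_pos: [0.48, -0.175, 0.1283]
eef_rot: [0.741, 0.672, -0.0, 0.001]
contact_force: [2.0, -3.0, 6.4]
opening: 0.295
finger_force: 20.0
vise [ -41.2 -247.3] ang 2.344 rad 59.0 clk 58.6
[[np.float64(2.5), np.float64(-2.2)], [np.float64(2.6), np.float64(-2.0)], [np.float64(2.7), np.float64(-1.9)], [np.float64(2.8), np.float64(-1.7)], [np.float64(2.9), np.float64(-1.5)], [np.float64(3.0), np.float64(-1.4)], [np.float64(3.1), np.float64(-1.2)], [np.float64(3.1), np.float64(-1.0)]]
```

```bash
python3 -m pendant '[[1,[2.5,-2.2,0],[0,0,0]],[1,[2.6,-2,0],[0,0,0]],[1,[2.7,-1.9,0],[0,0,0]],[1,[0,0,0],[0,0,0]]]'
python3 -m pendant '[[1,[2.8,-1.7,0],[0,0,0]],[1,[2.9,-1.5,0],[0,0,0]],[1,[0,0,0],[0,0,0]]]'
python3 -c "
from h import *
circ(8.97,8,.06)"
```

```text
clock: 59.1
tool_pos: [0.4757, -0.1688, 0.1284]
eef_rot: [0.741, 0.671, -0.001, 0.003]
contact_force: [4.1, -8.1, 4.5]
opening: 0.29
finger_force: 20.0
clock: 59.48
tool_pos: [0.4751, -0.1675, 0.1285]
eef_rot: [0.743, 0.669, -0.001, 0.006]
contact_force: [8.2, -18.5, -1.1]
opening: 0.286
finger_force: 20.0
vise [ -46.9 -240.3] ang 2.496 rad 58.7 clk 59.475
[[np.float64(3.0), np.float64(-1.4)], [np.float64(3.1), np.float64(-1.2)], [np.float64(3.1), np.float64(-1.0)], [np.float64(3.2), np.float64(-0.8)], [np.float64(3.2), np.float64(-0.6)], [np.float64(3.3), np.float64(-0.4)], [np.float64(3.3), np.float64(-0.2)], [np.float64(3.3), np.float64(-0.0)]]
```

Force rose to ~20 N without further travel: pinched. Let go, rise clear, and check.

```bash
python3 -m pendant '[[0,[0,0,0],[0,0,0]],[0,[0,0,0],[0,0,0]],[0,[0,0,0],[0,0,0]],[0,[0,0,0],[0,0,0]],[0,[0,0,-40],[0,0,0]],[0,[0,0,-60],[0,0,0]],[0,[-60,0,0],[0,0,0]],[0,[-60,0,0],[0,0,0]]]'
python3 -m pendant '[[0,[-60,0,0],[0,0,0]],[0,[0,0,0],[0,0,0]],[0,[0,0,0],[0,0,0]],[0,[0,0,0],[0,0,0]]]'
python3 - <<'E'
from h import *
t=snap('top','top10.png');v=np.load('v.npz');o,th=v['o'],float(v['th']);M=np.array([[np.cos(th),-np.sin(th)],[np.sin(th),np.cos(th)]])
V=lambda w:np.round(M.T@(np.array(w[:2])-o)*1e3)
hsv=cv2.cvtColor(t['img'],cv2.COLOR_RGB2HSV)
def blob(n,lo,hi,z,b):
    m=cv2.inRange(hsv,lo,hi);q=m*0;q[b[2]:b[3],b[0]:b[1]]=m[b[2]:b[3],b[0]:b[1]]
    for c in cv2.findContours(q,cv2.RETR_EXTERNAL,cv2.CHAIN_APPROX_NONE)[0]:
        if cv2.contourArea(c)>20:
            k=cv2.minAreaRect(c); print(n,np.round(k[0]),V(ray(t,*k[0],z)),np.round(ray(t,*k[0],z),3))
blob('knob',(0,150,120),(5,255,255),.163,(250,380,130,250))
blob('yel',(24,150,120),(35,255,255),.02,(200,300,120,240))
blob('blue',(105,150,80),(125,255,255),.03,(200,300,120,240))
blob('brush',(8,60,80),(18,200,255),.052,(130,172,200,240))
blob('reel',(0,0,120),(180,60,255),.046,(125,162,165,198))
g=cv2.cvtColor(t['img'],cv2.COLOR_RGB2GRAY)
for vx in(-36,0,38):
  K=t['camera_matrix'];C=t['camera_from_world'];row=[]
  for y in range(-90,100,5):
    w=np.append(M@np.array([vx,y])/1e3+o,[.095,1]);p=C@w;row.append(int(g[int(round(K[1,2]+K[1,1]*p[1]/p[2])),int(round(K[0,2]-K[0,0]*p[0]/p[2]))]))
  print(vx,row)
print(r.get_state()['tool_pos'],r.get_state()['contact_force'])
E
```

```text
clock: 60.48
tool_pos: [0.4609, -0.2797, 0.2287]
eef_rot: [0.74, 0.673, 0.0, 0.001]
contact_force: [1.4, -0.3, -0.2]
opening: 0.5
finger_force: 0.0
clock: 60.98
tool_pos: [0.4555, -0.3364, 0.2278]
eef_rot: [0.739, 0.673, 0.0, -0.0]
contact_force: [-0.0, 0.2, -0.6]
opening: 0.5
finger_force: 0.0
knob [331. 206.] [ -45. -236.] [ 0.478 -0.164  0.163]
yel [236. 142.] [150.  47.] [0.698 0.099 0.02 ]
yel [230. 141.] [150.  66.] [0.701 0.119 0.02 ]
blue [266. 161.] [ 93. -49.] [0.633 0.01  0.03 ]
brush [152. 218.] [-109.  276.] [0.463 0.352 0.052]
reel [143. 180.] [  5. 317.] [0.58  0.382 0.046]
-36 [233, 233, 233, 233, 233, 235, 195, 121, 123, 124, 126, 126, 123, 102, 131, 137, 180, 130, 133, 136, 98, 123, 127, 165, 188, 143, 108, 106, 103, 123, 149, 186, 186, 117, 121, 97, 104, 119]
0 [233, 233, 233, 233, 233, 234, 209, 124, 125, 126, 127, 129, 127, 117, 162, 210, 235, 233, 233, 233, 233, 233, 233, 233, 233, 233, 233, 233, 233, 233, 233, 233, 233, 234, 215, 153, 113, 120]
38 [233, 233, 233, 233, 233, 234, 195, 122, 126, 126, 128, 127, 125, 107, 145, 132, 118, 195, 176, 177, 158, 143, 132, 130, 106, 179, 175, 164, 158, 142, 129, 116, 105, 175, 176, 166, 119, 120]
[ 0.45548243 -0.33661973  0.22787201] [-0.44944785  0.16557985  0.17360426]
```

```bash
python3 -c "
from h import *
print(r.finish_job())"
```

```text
the job is handed in; nothing more can be done
None
```

The job is handed in after about 61 s, verdict not shown: all three offcuts are in the tray, both heat sinks are clamped by the jaw (the crank force rose to about 20 N), and the brush, which slipped from the grip once on the bed and was stood back up, is on its pad about 19 mm off centre.

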